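Put the dried side plate and saucer away in the plate rack

TASK

The side plate and the saucer have dried in the drainer with the slanting pegs: put both away in the plate rack with the upright pegs. Stand the side plate in the bay where the two rails are set wide apart and the saucer in the bay where they are close together, each upright on edge in one gap between the pegs, centred and resting on both rails. They are stoneware, so lower them gently until they rest instead of letting them drop, and leave the colander, the pie dish and the salt pig where they are.

Things in the scene. Friction and masses are not known exactly. Their poses are not given: they have to be found in the camera images.
- plate_center (a point): Side plate, white stoneware, 170 mm across, 0.4 kg, the larger dish. Point at its centre (mid-depth); z is its axis, out of the face, spin arbitrary. Flat rim 8.5 mm thick: back at z = -1.5, face at +7 mm, at least 25 mm wide; foot ring 102 mm across down to -7. Starts on edge in the drainer's near gap, face away from the robot, top leaning about 27 deg towards the robot, top half clear.
- saucer_center (a point): Saucer, same white stoneware, 125 mm across, 0.2 kg, the smaller dish, with a low cup ring in the middle of its face. Point at its centre, z axis and depths as for the plate (rim 8.5 mm thick, z -1.5 to +7 mm, at least 20 mm wide; foot 75 mm across). Starts on edge in the drainer's far gap, about 120 mm beyond the plate, face away from the robot, top leaning about 31 deg towards the robot.
- drainer: Light wood dish drainer, fixed. Origin on the counter; x points away from the robot (give or take yaw), z up. Two rails 16 mm thick along x at y = -46 and 46 mm, axes 34 mm up, from x = -17 to 177. Each carries five pegs, 8 mm thick, 88 mm long, feet at x = 8, 44, 80, 116, 152, slanting 19 deg, tops towards the robot at 121 mm height. Plate in the gap 8/44, saucer in 116/152.
- rack: Light wood plate rack, fixed, 215 mm long (y) by 136 mm wide (x). Origin on the counter under its middle, z up. Rails 16 mm thick run along y, axes 34 mm up; upright pegs 8 mm thick stand on them, tops 113 mm above the counter. Its +y half is the wide bay, its -y half the narrow bay. Rack and drainer stand left and right of the robot, in either order.
- wide_bay (a point): Middle of the rack's wide bay, 34 mm above the counter; axes as the rack's. Rails at x = -52 and 52 mm; on both, pegs at y = -30, 0 and 30 mm, so two gaps, centred at y = -15 and 15 mm, each 22 mm clear. The plate stands in one with its axis along y, its lower rim dipping between the rails: seated, its centre is at x = 0 and 77 mm above this point. Let go, it leans up to 13 deg on the pegs.
- narrow_bay (a point): Middle of the rack's narrow bay, 34 mm above the counter; axes as the rack's. Rails at x = -36 and 36 mm; on both, pegs at y = -30, 0 and 30 mm, so two gaps, centred at y = -15 and 15 mm, each 22 mm clear. The saucer stands in one with its axis along y: seated, its centre is at x = 0 and 61 mm above this point. Let go, it leans up to 13 deg on the pegs.
- colander: Yellow plastic colander 242 mm across the rim, two handles (284 mm over them), 107 mm high, loose, to be left alone; origin under its middle on the counter.
- pie_dish: Clear glass pie dish 238 mm across, 42 mm high, loose, empty, to be left alone; origin under its middle on the counter.
- salt_pig: Round stoneware salt pig 116 mm across with a hinged wooden lid and knob, 130 mm high, loose, to be left alone; origin under its middle on the counter.
Not all that is in view belongs to the job. Leave any yellow look-alike of the part that bears saucer_center alone. What is shaped like the part that bears plate_center but blue is not meant.

How it is judged:
By the outcome, as a careful person would: the job done as asked, in the order asked, and still so for the second after the job is handed in, with the robot touching nothing.
It also fails if it takes over 72 s, if anything falls off the work surface, if the arm or the gripper's body presses on something with over 40 N, if the wrist force passes 120 N, or if a joint passes its speed limit or range.

ROBOT

A 7-joint arm with a two-finger parallel gripper is mounted at the origin on the work surface. World frame = base frame: x ahead of the robot, y to its left, z up, the work surface at z = 0. Lengths are in m, angles in rad, forces in N, time in s.
With the tool pointing down it reaches from about 0.425 to 0.8 m from the base axis. Payload 8.3 kg.
Tool frame: the origin (TCP) lies at the very end of the fingers, on their centre line; the grasp point (between the pads) lies 19 mm behind it; z points along the fingers, y is the direction in which the jaws open and shut (so a half turn about z gives the same grasp; the last joint's range is limited). The gripper opens to 85 mm and grips with 20 to 120 N. Pads are 22 mm wide; open, the fingers measure 114 mm over their backs; the gripper's body (76 mm by 85 mm) begins 54 mm behind the grasp point. The pads swing forward as they close: fully open they stand 13 mm farther back than shut.
Start: joints at [1.043, 0.383, 0.016, 1.37, -0.006, 1.388, -0.046], TCP at [0.28, -0.559, 0.231] pointing down, gripper open.
Joint ranges: [-2.95, 2.95], [-0.25, 2.06], [-1.52, 1.56], [0.18, 2.33], [-1.44, 4.58], [0.02, 2.06], [-3.01, 3.01]. Speed limits (rad/s): [2.39, 2.39, 3.01, 3.01, 3.14, 3.14, 3.14].

INTERFACE

Orientations are given as a 3x3 rotation matrix whose columns are the frame's x, y, z axes.
In Python, from station import sense, imaging, finish_job gives the robot as it stands.
- The arm moves only by the tool drive_tool, never from a script. Its argument "plan" is text: rows parted by semicolons, each of 4 numbers parted by spaces: the shift along the tool's x, y, z in m, then the turn about the tool's z in degrees. In form: x y z spin; .... A call has 1 to 5 rows; each row shifts and turns the commanded pose from where the row before left it, along the tool's axes as they then stand; what a row does not reach is not made up. A row lasts 1/12 s, in which the tool goes at most 41.7 mm and 7.16 degrees, less where a joint would pass 70% of its speed; a pose out of reach is approached as far as the arm can. A call is refused whole if a number of a shift passes 0.0417 or a number of a turn 7.16, either way. A call with a gripper value outside its range is refused whole. "gripper" is the closure, from -1 (fully open) to 1 (shut), so that 0 is half open, set as the call begins (left out, the last holds). The fingers move at their own pace and stop on an object; "newtons" is the grip in N (left out, the last holds). Time passes only in rows, so rows that do not move let the fingers close. It gives the time, the measured TCP pose, the force and the opening at its end, in the units of the state.
- sense(): the state, without advancing time (a new reading comes with each control period).
- imaging.snapshot(name): name is "side" or "top"; returns a dict with "pixels" (384x512x3 uint8, red, green, blue), "depth" (384x512 float32, m along the optical axis (not along the pixel's ray), 0 where there is no reading), "mtx" (3x3 intrinsics, pixels), "dist_coeffs" ([k1, k2, p1, p2, k3] as OpenCV has them; the pictures are not rectified), "rvec" (rotation vector, rad) and "tvec" (3), from world to camera coordinates, as OpenCV has them. Camera axes: x right, y down, z forward; pixel columns grow to the right and rows downward; lengths in m; the calibration is good to about 2 mm. A picture is of the moment at which its call begins.
- finish_job(): hands the job in, once; it reports no verdict.
The state is a dict: "t": time; "qpos": joint angles; "qd": joint speeds; "joint_torque": joint torques, N m; "ee_pos": TCP position; "orientation": TCP orientation; "contact_force": force on the tool from outside, world axes, zero at the start; "wrist_torque": the same for the moment, N m; "grip_width": finger opening in m.
Only numpy, scipy, OpenCV 4.12 (cv2) and the standard library are available. Lean on these libraries where they do the work, as an engineer would, in place of code of your own. Each camera call takes 0.05 s, during which the arm holds its last target.

## Working session

There is one attempt and no reset: what is moved stays moved. The work goes in short steps, Python scripts to look and compute and a tool call to move; the robot and the scene stay as the last step left them, time stands still between calls to the robot, and variables do not carry over. Pictures are saved under pics/ and viewed, and the job is handed in when it is done.

Besides the shell and the picture viewer there is one more tool, called as a command line: name --argument value ..., lists and objects as JSON in quotes. drive_tool: Moves the arm, as the interface text tells. Its arguments: {"type":"object","properties":{"plan":{"type":"string"},"gripper":{"type":"number"},"newtons":{"type":"number"}},"required":["plan"]}

```bash
mkdir -p pics; ls; python3 - <<'E'
from station import sense, imaging
import cv2, numpy as np
s=sense(); print(s)
for n in("side","top"):
    d=imaging.snapshot(n); cv2.imwrite(f"pics/{n}0.png",d["pixels"][:,:,::-1]); np.savez(f"{n}0.npz",**d)
    print(n,d["mtx"],d["dist_coeffs"],d["rvec"],d["tvec"])
E
```

```text
pics
{'t': 0.0, 'qpos': array([ 1.04311097,  0.38424783,  0.01641978,  1.371176  , -0.00629208,
        1.38822186, -0.04648736]), 'qd': array([-9.52968786e-04, -7.45909970e-05, -1.44567462e-05, -1.04504828e-03,
       -2.68012589e-03, -8.80138445e-04, -1.40163731e-03]), 'joint_torque': array([ 1.15096671e-03, -6.27589202e+01,  8.45343098e-01, -3.71817827e+01,
        1.67662441e-02,  1.41600659e-02, -9.79366519e-06]), 'ee_pos': array([ 0.27991619, -0.55823195,  0.23026334]), 'orientation': array([[ 8.93901981e-01,  4.48261463e-01, -9.53515594e-04],
       [ 4.48262473e-01, -8.93900248e-01,  1.76134043e-03],
       [-6.28067902e-05, -2.00189095e-03, -9.99997994e-01]]), 'contact_force': array([-0.17143006, -0.69084594, -0.0086883 ]), 'wrist_torque': array([ 0.00849447, -0.01559941,  0.0223114 ]), 'grip_width': 0.08558650409811873}
side [[389.19639723   0.         254.08040392]
 [  0.         389.19639723 194.84012176]
 [  0.           0.           1.        ]] [-0.08816567  0.          0.          0.          0.        ] [ 2.19534088 -0.1854687   0.11007191] [-0.54349817  0.10243345  1.43051253]
top [[347.23382839   0.         257.20290684]
 [  0.         347.23382839 191.5138218 ]
 [  0.           0.           1.        ]] [-0.04189845  0.          0.          0.          0.        ] [ 2.01396158 -2.19606218  0.23645363] [0.02370033 0.56765027 1.14846566]
```

View pics/side0.png

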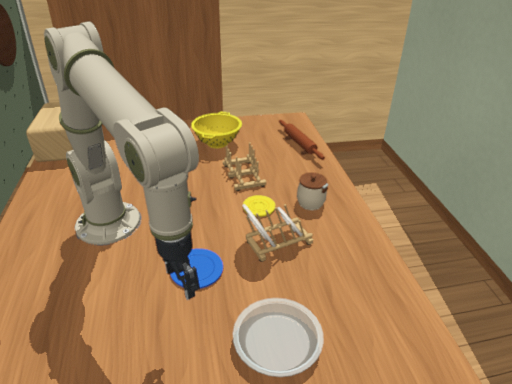

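View pics/top0.png

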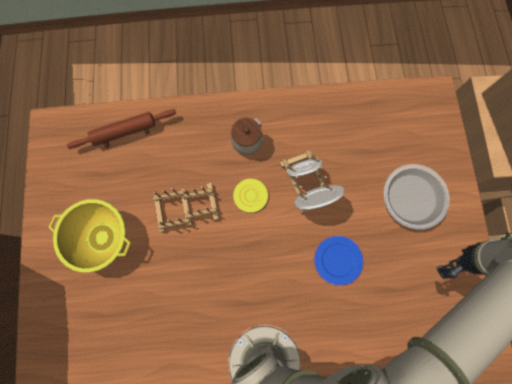

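The top view shows the rack at about (187,207), and the drainer at about (312,180) with the plate at (320,198) and the saucer at (305,167). The blue plate at (339,260) and the yellow saucer at (250,196) are decoys.

```bash
cat > h.py <<'E'
import numpy as np, cv2
from scipy.spatial.transform import Rotation as R
def cloud(d):
    h,w=d["depth"].shape
    uv=np.stack(np.meshgrid(np.arange(w),np.arange(h)),-1).reshape(-1,1,2).astype(np.float64)
    n=cv2.undistortPoints(uv,d["mtx"],d["dist_coeffs"]).reshape(h,w,2)
    z=d["depth"].astype(float)
    P=np.dstack([n*z[...,None],z])
    Rm=R.from_rotvec(np.ravel(d["rvec"])).as_matrix()
    W=(P-np.ravel(d["tvec"]))@Rm
    W[z==0]=np.nan
    return W
def proj(d,X):
    return cv2.projectPoints(np.asarray(X,float).reshape(-1,1,3),d["rvec"],d["tvec"],d["mtx"],d["dist_coeffs"])[0].reshape(-1,2)
E
python3 - <<'E'
from h import *
for n in("top","side"):
    d=dict(np.load(f"{n}0.npz")); W=cloud(d); p=d["pixels"].astype(int)
    print(n,"table z",np.nanmedian(W[300:340,120:180,2] if n=="top" else W[250:270,80:140,2]))
    np.save(n+"W.npy",W)
    sc=5
    if n=="top": c=(140,130,360,290)
    else: c=(200,130,340,270)
    im=d["pixels"][c[1]:c[3],c[0]:c[2],::-1]
    s=3.5 if n=="top" else 4
    cv2.imwrite(f"pics/{n}0z.png",cv2.resize(im,None,fx=s,fy=s,interpolation=cv2.INTER_CUBIC))
    # white/grey pixels above table
    sat=p.max(2)-p.min(2)
    m=(sat<40)&(p.max(2)>110)&(W[...,2]>0.03)&(W[...,0]>0.4)&(W[...,0]<0.85)&(np.abs(W[...,1])<0.3)
    if n=="side": pass
    k,l,st,ce=cv2.connectedComponentsWithStats(m.astype(np.uint8))
    for i in range(1,k):
        if st[i,4]>20:
            q=W[l==i]; print(ce[i],st[i],np.nanmin(q,0).round(3),np.nanmax(q,0).round(3),np.nanmedian(q,0).round(3))
E
```

```text
top table z -0.0001194269713706213
[234.5625  144.03125] [232 138   7  11  32] [0.731 0.028 0.04 ] [0.764 0.049 0.085] [0.745 0.042 0.074]
[304.24031008 167.43410853] [287 158  35  19 387] [ 0.598 -0.252  0.032] [ 0.675 -0.136  0.139] [ 0.632 -0.195  0.09 ]
[318.49329759 197.28820375] [295 186  48  24 746] [ 0.476 -0.3    0.034] [ 0.571 -0.147  0.187] [ 0.518 -0.226  0.119]
side table z 0.000509529684690614
[310.46976744 195.89069767] [297 185  29  22 430] [ 0.719 -0.07   0.03 ] [0.823 0.011 0.104] [ 0.756 -0.05   0.067]
[255.45283019 222.03773585] [243 205  25  35 159] [ 0.479 -0.299  0.037] [ 0.544 -0.148  0.187] [ 0.508 -0.267  0.152]
[289.         221.10416667] [277 207  26  29 144] [ 0.6   -0.257  0.036] [ 0.675 -0.144  0.141] [ 0.626 -0.228  0.111]
```

View pics/side0z.png

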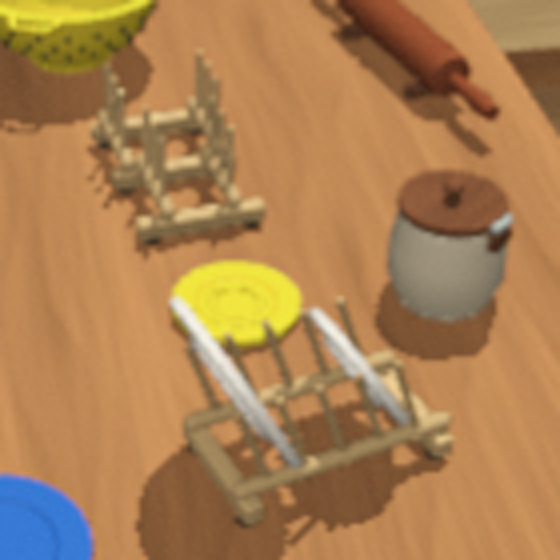

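View pics/top0z.png

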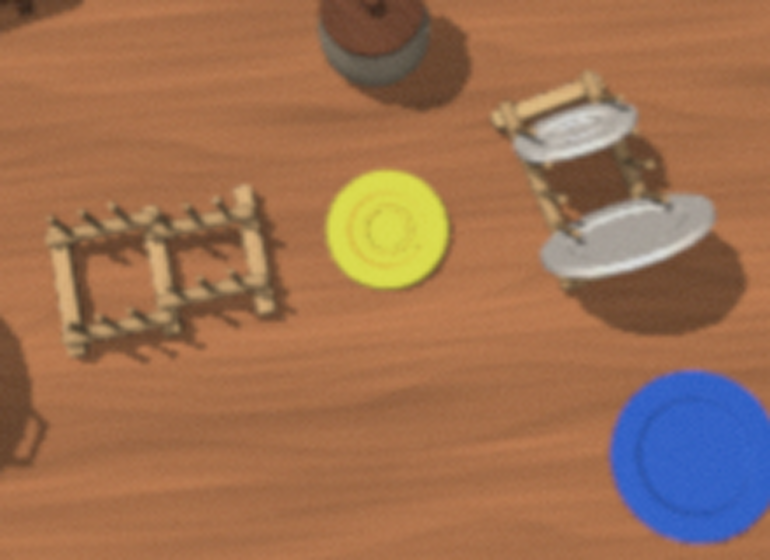

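```bash
cat > fit.py <<'E'
from h import *
from scipy.optimize import least_squares
def segd(P,A,B):
    d=B-A; t=np.clip(((P-A)@d)/(d@d),0,1)
    return np.linalg.norm(P-(A+t[:,None]*d),axis=1)
T=[np.load("topW.npy"),np.load("sideW.npy")]
I=[dict(np.load(n+"0.npz"))["pixels"].astype(int) for n in("top","side")]
def pts(box,white=False):
    out=[]
    for W,p in zip(T,I):
        m=(W[...,0]>box[0])&(W[...,0]<box[1])&(W[...,1]>box[2])&(W[...,1]<box[3])&(W[...,2]>0.012)&(W[...,2]<0.2)
        sat=p.max(2)-p.min(2); hs=cv2.cvtColor(p.astype(np.uint8),cv2.COLOR_RGB2HSV)
        if white: m&=(hs[...,1]<50)
        else: m&=(hs[...,1]>55)&(hs[...,1]<190)
        print(m.sum()); out.append(W[m])
    return out
def rackres(q,P):
    x,y,a,yw,yn=q[:5]; c,s=np.cos(a),np.sin(a)
    L=np.c_[(P[:,0]-x)*c+(P[:,1]-y)*s,-(P[:,0]-x)*s+(P[:,1]-y)*c,P[:,2]]
    D=[]
    for yb,xr in((yw,.052),(yn,.036)):
        for sg in(-1,1):
            D.append(segd(L,np.array([sg*xr,yb-.05,.034]),np.array([sg*xr,yb+.05,.034]))-.008)
            for k in(-.03,0,.03): D.append(segd(L,np.array([sg*xr,yb+k,.034]),np.array([sg*xr,yb+k,.109]))-.004)
    D=np.array(D); return D
def drres(q,P):
    x,y,a=q[:3]; c,s=np.cos(a),np.sin(a)
    L=np.c_[(P[:,0]-x)*c+(P[:,1]-y)*s,-(P[:,0]-x)*s+(P[:,1]-y)*c,P[:,2]]
    D=[]
    for sg in(-1,1):
        D.append(segd(L,np.array([-.017,sg*.046,.034]),np.array([.177,sg*.046,.034]))-.008)
        for k in(8,44,80,116,152):
            k=k/1000; D.append(segd(L,np.array([k,sg*.046,.034]),np.array([k-np.tan(np.radians(19))*.083,sg*.046,.117]))-.004)
    return np.array(D)
def solve(f,P,q0s):
    best=None
    for q0 in q0s:
        q=np.array(q0,float)
        for _ in range(3):
            r=least_squares(lambda q:np.min(np.abs(f(q,P)),0),q,loss="soft_l1",f_scale=.003); q=r.x
        if best is None or r.cost<best.cost: best=r
    res=np.min(np.abs(f(best.x,P)),0)
    print(best.x.round(4),"med res",np.median(res).round(4),"inl<4mm",(res<.004).mean().round(2))
    return best.x
if __name__=="__main__":
    A=pts((.42,.68,.02,.33))
    for P in(A[0],A[1],np.vstack(A)):
        solve(rackres,P,[(.53,.17,a,.0515,-.0515) for a in(-.1,.0,.1,.2)])
    A=pts((.40,.75,-.32,-.1))
    for P in(A[0],A[1],np.vstack(A)):
        solve(drres,P,[(.49,-.2,a) for a in(-.1,.0,.1,.2)])
E
python3 fit.py
```

```text
1177
884
[0.5652 0.0409 0.1191 0.237  0.0725] med res 0.0101 inl<4mm 0.35
[ 0.5292  0.337   0.1444 -0.06   -0.2192] med res 0.0098 inl<4mm 0.37
[0.5601 0.101  0.1281 0.1773 0.0163] med res 0.0098 inl<4mm 0.35
531
1069
[ 0.5235 -0.2286  0.2823] med res 0.0016 inl<4mm 0.66
[ 0.5266 -0.2288  0.2826] med res 0.0017 inl<4mm 0.76
[ 0.5256 -0.2289  0.283 ] med res 0.0017 inl<4mm 0.73
```

```bash
cat > fit2.py <<'E'
from fit import *
A=pts((.42,.68,.06,.29))
A=[P[(P[:,2]>.02)] for P in A]
def rf(q,P):
    return rackres([q[0],q[1],q[2],q[3],-q[3]],P)
for P in A: print(len(P),np.percentile(P,[1,50,99],axis=0).round(3).tolist())
for P in(A[0],A[1],np.vstack(A)):
    r=solve(rf,P,[(x,y,a,.05) for a in(0,.15,.3) for x in(.52,.55,.58) for y in(.14,.17,.2)])
Q=pts((.40,.75,-.32,-.1)); dq=solve(drres,np.vstack(Q),[(.5235,-.2286,.28)])
print("rack",r,"dr",dq)
def loc(q,X):
    c,s=np.cos(q[2]),np.sin(q[2]);X=np.asarray(X,float);return np.c_[q[0]+c*X[:,0]-s*X[:,1],q[1]+s*X[:,0]+c*X[:,1],X[:,2]]
for n in("top","side"):
    d=dict(np.load(n+"0.npz")); c=(140,130,360,290) if n=="top" else (200,130,340,270); S=3.5 if n=="top" else 4
    im=cv2.resize(np.ascontiguousarray(d["pixels"][c[1]:c[3],c[0]:c[2],::-1]),None,fx=S,fy=S,interpolation=cv2.INTER_CUBIC)
    def ln(a,b,col):
        p=(proj(d,np.vstack([a,b]))-[c[0],c[1]]+.5)*S-.5
        cv2.line(im,*[tuple(int(v) for v in k) for k in p],col,1)
    for yb,xr in((r[3],.052),(-r[3],.036)):
        for sg in(-1,1):
            ln(*loc(r,[[sg*xr,yb-.05,.034],[sg*xr,yb+.05,.034]])[:,None],(0,0,255))
            for k in(-.03,0,.03): ln(*loc(r,[[sg*xr,yb+k,.034],[sg*xr,yb+k,.113]])[:,None],(255,0,0))
    for sg in(-1,1):
        ln(*loc(dq,[[-.017,sg*.046,.034],[.177,sg*.046,.034]])[:,None],(0,0,255))
        for k in(8,44,80,116,152):
            k/=1000; ln(*loc(dq,[[k,sg*.046,.034],[k-.0301,sg*.046,.121]])[:,None],(255,0,0))
    cv2.imwrite(f"pics/{n}0fit.png",im)
E
python3 fit2.py
```

```text
811
645
785 [[0.479, 0.124, 0.021], [0.547, 0.208, 0.039], [0.618, 0.288, 0.113]]
568 [[0.482, 0.12, 0.021], [0.539, 0.189, 0.044], [0.621, 0.289, 0.114]]
[0.5455 0.2197 0.1306 0.0353] med res 0.0014 inl<4mm 0.7
[0.5474 0.2164 0.1424 0.0357] med res 0.0019 inl<4mm 0.74
[0.5463 0.2181 0.1335 0.0354] med res 0.0018 inl<4mm 0.71
531
1069
[ 0.5256 -0.2289  0.283 ] med res 0.0017 inl<4mm 0.73
rack [0.54633322 0.21814254 0.13348531 0.03537513] dr [ 0.52563256 -0.22885788  0.28301558]
```

View pics/top0fit.png

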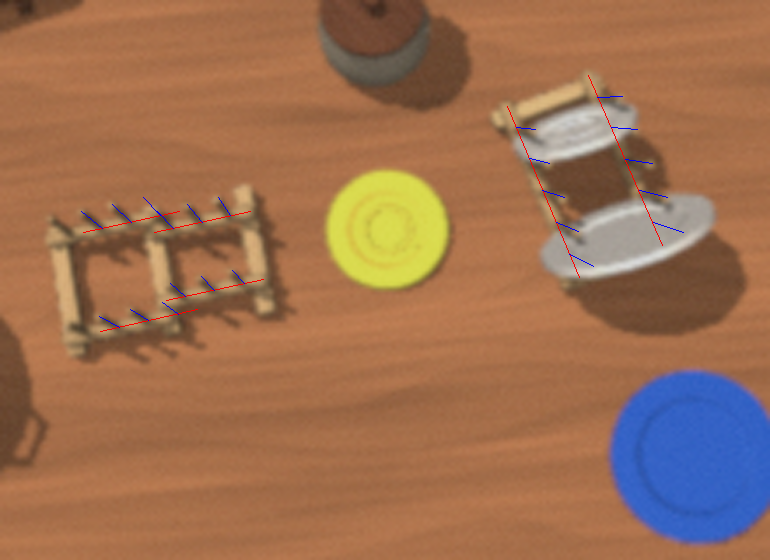

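View pics/side0fit.png

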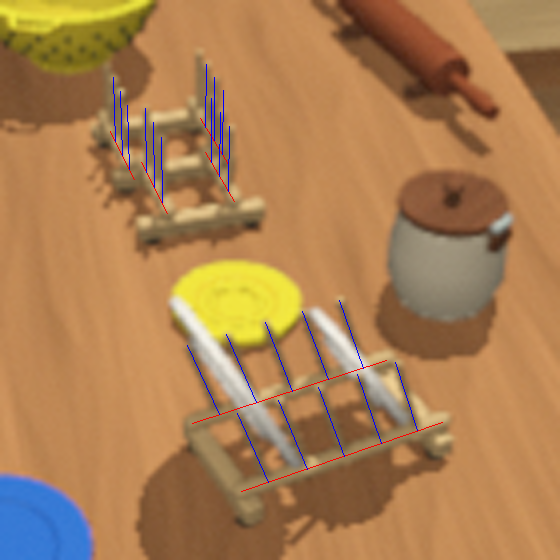

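```bash
cat > fit3.py <<'E'
from fit import *
def rf(q,P): return rackres([q[0],q[1],q[2],q[3],-q[3]],P)
def loc(q,X):
    c,s=np.cos(q[2]),np.sin(q[2]);X=np.asarray(X,float);return np.c_[q[0]+c*X[:,0]-s*X[:,1],q[1]+s*X[:,0]+c*X[:,1],X[:,2]]
def overlay(n,r,dq,suffix):
    d=dict(np.load(n+"0.npz")); c=(140,130,360,290) if n=="top" else (200,130,340,270); S=3.5 if n=="top" else 4
    im=cv2.resize(np.ascontiguousarray(d["pixels"][c[1]:c[3],c[0]:c[2],::-1]),None,fx=S,fy=S,interpolation=cv2.INTER_CUBIC)
    def ln(a,b,col):
        p=(proj(d,np.vstack([a,b]))-[c[0],c[1]]+.5)*S-.5
        cv2.line(im,*[tuple(int(v) for v in k) for k in p],col,1)
    for yb,xr in((r[3],.052),(-r[3],.036)):
        for sg in(-1,1):
            ln(*loc(r,[[sg*xr,yb-.05,.034],[sg*xr,yb+.05,.034]])[:,None],(0,0,255))
            for k in(-.03,0,.03): ln(*loc(r,[[sg*xr,yb+k,.034],[sg*xr,yb+k,.113]])[:,None],(255,0,0))
    cv2.imwrite(f"pics/{n}{suffix}.png",im)
if __name__=="__main__":
    A=pts((.42,.70,.05,.34))
    for i,P in enumerate(A):
        h=P[P[:,2]>.06]; print(i,len(h)); 
    B=[P[(P[:,2]>.05)&(P[:,2]<.12)&(P[:,1]<.30)] for P in A]
    for P in(B[0],B[1],np.vstack(B)):
        r=solve(rf,P,[(x,y,a,.05) for a in(.1,.2) for x in(.52,.55,.58) for y in np.arange(.14,.24,.01)])
    # rails too
    P=np.vstack([P[(P[:,2]>.02)&(P[:,2]<.12)&(P[:,1]<.31)] for P in A])
    solve(rf,P,[r])
    for n in("top","side"): overlay(n,r,None,"0fit3")
E
python3 fit3.py
```

```text
1123
827
0 170
1 257
[0.546  0.2197 0.134  0.0352] med res 0.0004 inl<4mm 0.99
[0.5463 0.2317 0.1434 0.0505] med res 0.0012 inl<4mm 0.95
[0.5452 0.233  0.1373 0.0503] med res 0.0013 inl<4mm 0.97
[0.5443 0.2328 0.1349 0.0502] med res 0.0018 inl<4mm 0.72
```

View pics/top0fit3.png

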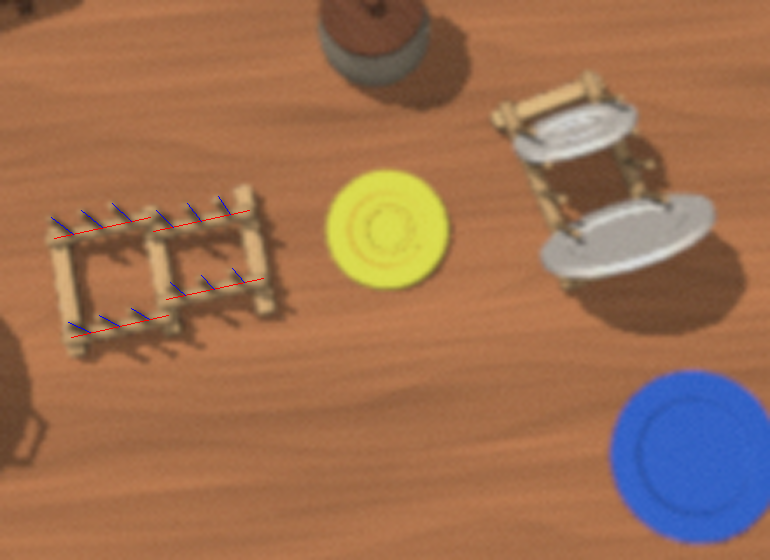

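View pics/side0fit3.png

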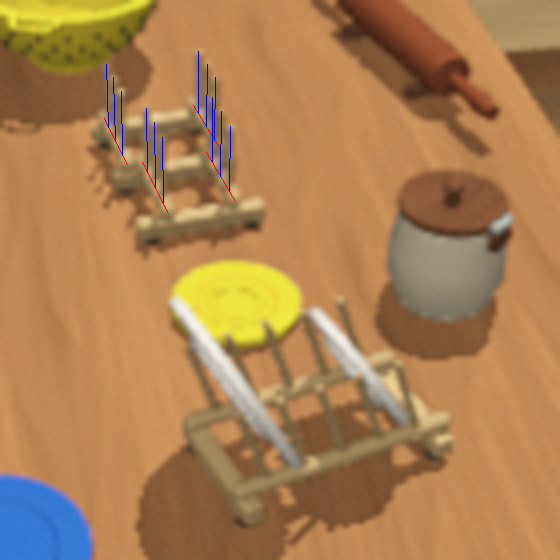

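```bash
cat > plate.py <<'E'
from h import *
from scipy.optimize import least_squares
from scipy.spatial import ConvexHull
def dish(Ws,Is,box,rad):
    for W,p,nm in zip(Ws,Is,("top","side")):
        hs=cv2.cvtColor(p.astype(np.uint8),cv2.COLOR_RGB2HSV)
        m=(W[...,0]>box[0])&(W[...,0]<box[1])&(W[...,1]>box[2])&(W[...,1]<box[3])&(W[...,2]>box[4])&(W[...,2]<box[5])&(hs[...,1]<50)
        P=W[m]
        # robust plane
        w=np.ones(len(P))
        for _ in range(20):
            c=(w[:,None]*P).sum(0)/w.sum(); n=np.linalg.svd((P-c)*np.sqrt(w)[:,None],full_matrices=False)[2][2]
            r=(P-c)@n; w=1/(1+(r/.002)**2)
        n=n*np.sign(n[0])
        e1=np.array([-n[1],n[0],0]);e1/=np.linalg.norm(e1); e2=np.cross(n,e1); e2*=np.sign(e2[2])
        Q=np.c_[(P-c)@e1,(P-c)@e2]
        Q=Q[np.abs(r)<.008]
        H=Q[ConvexHull(Q).vertices]
        f=least_squares(lambda q:np.hypot(*(H-q).T)-rad,[0,0],loss="soft_l1",f_scale=.002)
        cc=c+f.x[0]*e1+f.x[1]*e2
        print(nm,len(P),"n",n.round(3),"lean",np.degrees(np.arcsin(n[2])).round(1),"az",np.degrees(np.arctan2(n[1],n[0])).round(1),"c(plane)",cc.round(4),"top",(cc+rad*e2).round(4),"hullres",np.abs(f.fun).mean().round(4),"maxz",P[:,2].max().round(3))
if __name__=="__main__":
    Ws=[np.load("topW.npy"),np.load("sideW.npy")]; Is=[dict(np.load(n+"0.npz"))["pixels"] for n in("top","side")]
    dish(Ws,Is,(.45,.59,-.33,-.12,.03,.2),.085)
    dish(Ws,Is,(.59,.70,-.28,-.12,.03,.16),.0625)
E
python3 plate.py
```

```text
top 733 n [0.857 0.249 0.452] lean 26.9 az 16.2 c(plane) [ 0.5238 -0.2274  0.1107] top [ 0.4869 -0.2381  0.1866] hullres 0.0019 maxz 0.187
side 202 n [0.861 0.302 0.41 ] lean 24.2 az 19.3 c(plane) [ 0.5197 -0.2324  0.1092] top [ 0.4869 -0.244   0.1867] hullres 0.001 maxz 0.187
top 370 n [0.82  0.246 0.517] lean 31.1 az 16.7 c(plane) [ 0.637  -0.1944  0.0859] top [ 0.6061 -0.2037  0.1394] hullres 0.0012 maxz 0.139
side 130 n [0.843 0.29  0.454] lean 27.0 az 19.0 c(plane) [ 0.633  -0.1979  0.0835] top [ 0.6062 -0.2071  0.1392] hullres 0.001 maxz 0.141
```

drive_tool --plan "0.034 -0.019 0 0;0.034 -0.019 0 0;0.034 -0.019 0 0;0.034 -0.019 0 0;0.034 -0.019 0 0" --gripper -1 --newtons 20

```text
t: 0.52
ee_pos: [0.3901, -0.3957, 0.2309]
orientation: [[0.894, 0.448, -0.001], [0.448, -0.894, 0.0], [-0.0, -0.001, -1.0]]
contact_force: [0.7, 0.3, -0.0]
grip_width: 0.0854
```

drive_tool --plan "0.034 -0.019 0 0;0.034 -0.019 0 0;0.034 -0.019 0 0;0.034 -0.019 0 0;0.034 -0.019 0 0"

```text
t: 0.93
ee_pos: [0.4994, -0.2346, 0.2311]
orientation: [[0.894, 0.448, -0.0], [0.448, -0.894, 0.0], [-0.0, -0.0, -1.0]]
contact_force: [1.4, -0.9, 0.2]
grip_width: 0.0855
```

drive_tool --plan "0 0 0 -6.6;0 0 0 -6.6;0 0 0 -6.6;0 0 0 -6.6;0 0 0 -6.6"

```text
t: 1.35
ee_pos: [0.4987, -0.2362, 0.2308]
orientation: [[0.5, 0.866, -0.001], [0.866, -0.5, 0.0], [-0.0, -0.001, -1.0]]
contact_force: [-0.6, 0.2, -0.4]
grip_width: 0.0853
```

drive_tool --plan "0 0 0 -6.6;0 0 0 -6.6;0 0 0 -6.6;0 0 0 -6.6;0 0 0 -6.6"

```text
t: 1.77
ee_pos: [0.4987, -0.2363, 0.2308]
orientation: [[-0.052, 0.999, -0.001], [0.999, 0.052, 0.001], [0.001, -0.001, -1.0]]
contact_force: [0.1, -1.1, 0.5]
grip_width: 0.0857
```

drive_tool --plan "0 0 0 -6.6;0 0 0 -6.6;0 0 0 0;0 0 0 0"

```text
t: 2.1
ee_pos: [0.4987, -0.2364, 0.2309]
orientation: [[-0.269, 0.963, -0.001], [0.963, 0.269, 0.0], [0.001, -0.001, -1.0]]
contact_force: [0.4, 0.8, 0.1]
grip_width: 0.0857
```

drive_tool --plan "0 0 0.02 -0.6;0 0 0.02 0;0 0 0.02 0;0 0 0 0;0 0 0 0"

```text
t: 2.52
ee_pos: [0.4982, -0.2361, 0.1706]
orientation: [[-0.28, 0.96, -0.002], [0.96, 0.28, 0.001], [0.002, -0.002, -1.0]]
contact_force: [-0.1, -0.9, 1.1]
grip_width: 0.0855
```

```bash
cat > snap.py <<'E'
import sys
from h import *
from station import sense, imaging
tag=sys.argv[1]
s=sense()
print(s["t"],s["ee_pos"].round(4),s["contact_force"].round(1),s["grip_width"])
b=[float(v) for v in sys.argv[2].split(",")] if len(sys.argv)>2 else None
ims=[]
for n in("top","side"):
    d=imaging.snapshot(n); np.savez(f"{n}{tag}.npz",**d)
    if b:
        X=[[x,y,z] for x in b[:2] for y in b[2:4] for z in b[4:6]]
        p=proj(d,X); lo=np.clip(p.min(0).astype(int),0,[511,383]); hi=np.clip(p.max(0).astype(int),0,[511,383])
    else: lo,hi=(0,0),(511,383)
    im=d["pixels"][lo[1]:hi[1],lo[0]:hi[0],::-1]; print(n,lo,hi)
    ims.append(cv2.resize(im,(int(im.shape[1]*500/im.shape[0]),500),interpolation=cv2.INTER_CUBIC))
im=np.hstack(ims); k=min(1,800/im.shape[1]); cv2.imwrite(f"pics/{tag}.png",cv2.resize(im,None,fx=k,fy=k))
E
python3 snap.py a .42,.74,-.36,-.06,0,.32
```

```text
2.5167 [ 0.4982 -0.2361  0.1706] [-0.1 -0.9  1.1] 0.08553565672129768
top [262 104] [384 234]
side [218 138] [345 282]
```

View pics/a.png

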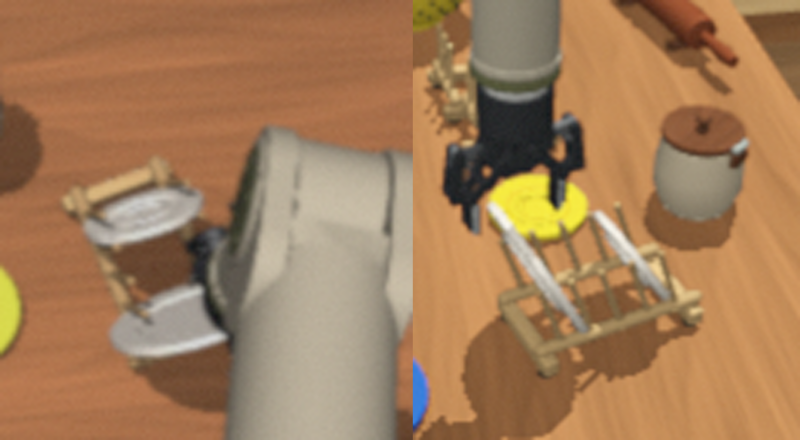

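The side view (right) shows the fingers straddling the plate's top edge at about (497,208), with fingertips at (470,225) and (557,205). Now closing gently.

drive_tool --plan "0 0 0 0;0 0 0 0;0 0 0 0;0 0 0 0;0 0 0 0" --gripper 1 --newtons 20

```text
t: 3.03
ee_pos: [0.499, -0.2365, 0.1717]
orientation: [[-0.283, 0.959, 0.0], [0.959, 0.283, -0.0], [-0.0, 0.0, -1.0]]
contact_force: [-2.1, -0.7, 0.7]
grip_width: 0.0253
```

drive_tool --plan "0 0 0 0;0 0 0 0;0 0 0 0;0 0 0 0;0 0 0 0"

```text
t: 3.45
ee_pos: [0.4991, -0.2365, 0.1715]
orientation: [[-0.283, 0.959, 0.001], [0.959, 0.283, -0.0], [-0.0, 0.001, -1.0]]
contact_force: [-1.0, -0.4, 2.5]
grip_width: 0.0144
```

```bash
python3 snap.py b .42,.74,-.36,-.06,0,.32
```

```text
3.45 [ 0.4991 -0.2365  0.1715] [-1.  -0.4  2.5] 0.014350048245559422
top [262 104] [384 234]
side [218 138] [345 282]
```

View pics/b.png

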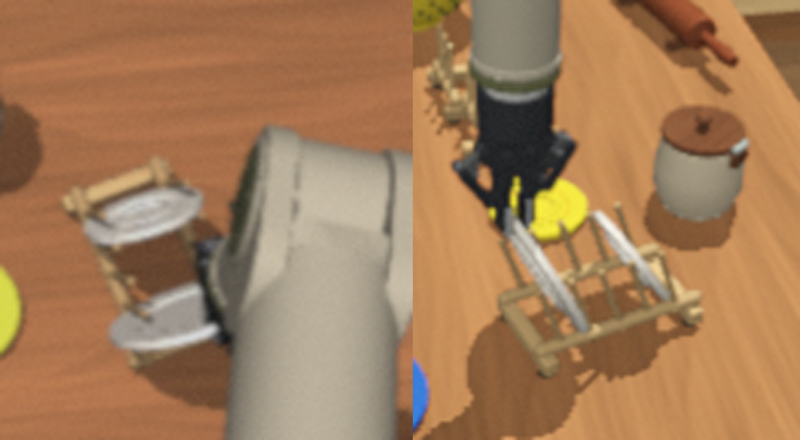

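drive_tool --plan "0 -0.002 -0.008 0;0 -0.003 -0.009 0;0 -0.003 -0.009 0;0 -0.003 -0.009 0;0 0 0 0"

```text
t: 3.97
ee_pos: [0.4888, -0.2401, 0.209]
orientation: [[-0.282, 0.959, 0.003], [0.959, 0.282, -0.002], [-0.002, 0.002, -1.0]]
contact_force: [2.2, 1.3, -0.9]
grip_width: 0.0119
```

```bash
python3 snap.py c .42,.74,-.36,-.06,0,.32
```

```text
3.9667 [ 0.4888 -0.2401  0.209 ] [ 2.2  1.3 -0.9] 0.011934061692527085
top [262 104] [384 234]
side [218 138] [345 282]
```

View pics/c.png

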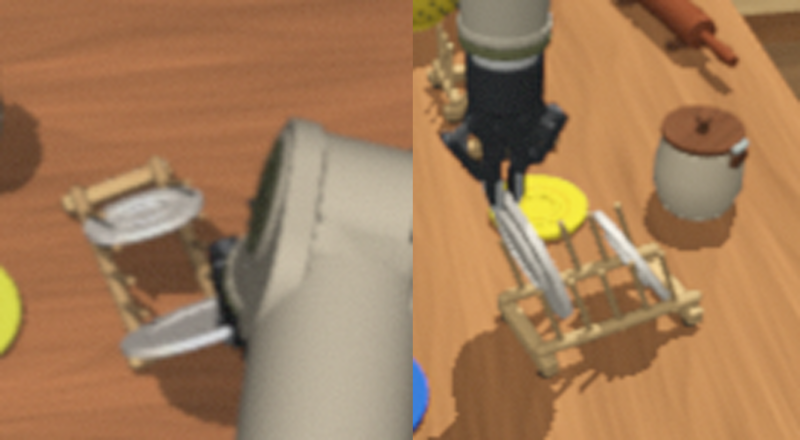

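drive_tool --plan "0 -0.003 -0.009 0;0 -0.003 -0.009 0;0 -0.003 -0.009 0;0 -0.003 -0.009 0;0 0 0 0" --newtons 35

```text
t: 4.48
ee_pos: [0.4773, -0.2435, 0.2448]
orientation: [[-0.282, 0.959, 0.003], [0.959, 0.282, -0.002], [-0.002, 0.002, -1.0]]
contact_force: [3.0, 1.5, -1.3]
grip_width: 0.0102
```

```bash
python3 snap.py d .42,.74,-.36,-.06,0,.32
```

```text
4.4833 [ 0.4773 -0.2435  0.2448] [ 3.   1.5 -1.3] 0.010245557170928229
top [262 104] [384 234]
side [218 138] [345 282]
```

View pics/d.png

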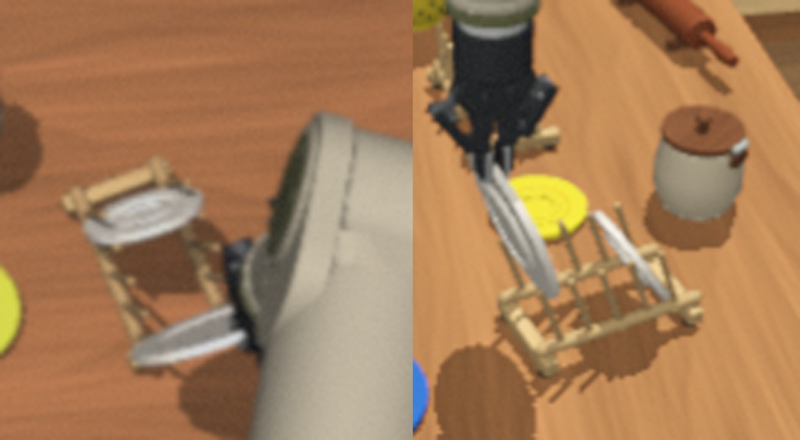

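drive_tool --plan "0 -0.001 -0.01 0;0 -0.001 -0.01 0;0 -0.002 -0.01 0;0 -0.002 -0.012 0;0 -0.002 -0.012 0"

```text
t: 5.0
ee_pos: [0.4681, -0.2457, 0.2972]
orientation: [[-0.282, 0.959, -0.002], [0.959, 0.282, -0.0], [0.0, -0.002, -1.0]]
contact_force: [1.6, 0.4, -6.1]
grip_width: 0.0075
```

drive_tool --plan "0 0 -0.012 0;0 0 0 0;0 0 0 0" --newtons 60

```text
t: 5.25
ee_pos: [0.4693, -0.2456, 0.3093]
orientation: [[-0.282, 0.959, 0.001], [0.959, 0.282, -0.001], [-0.001, 0.001, -1.0]]
contact_force: [-0.6, -0.4, -4.6]
grip_width: 0.0065
```

```bash
python3 snap.py e .42,.74,-.36,-.06,0,.36
```

```text
5.25 [ 0.4693 -0.2456  0.3093] [-0.6 -0.4 -4.6] 0.006537826890678382
top [262  98] [390 234]
side [217 127] [347 282]
```

View pics/e.png

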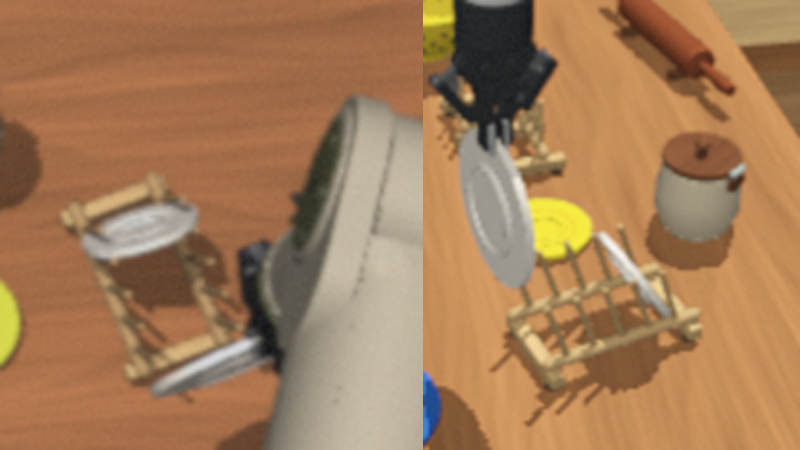

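```bash
cat > meas.py <<'E'
import sys
from plate import *
tag=sys.argv[1]; box=[float(v) for v in sys.argv[2].split(",")]; rad=float(sys.argv[3])
D=[dict(np.load(f"{n}{tag}.npz")) for n in("top","side")]
for i,n in enumerate(("top","side")):
    D[i]["n"]=n
Ws=[cloud(d) for d in D]; Is=[d["pixels"] for d in D]
for k in (0,1):
    try:
        W=[np.full_like(Ws[0],np.nan),np.full_like(Ws[0],np.nan)]
        dish([Ws[k]],[Is[k]],box,rad)
    except Exception as ex: print(k,ex)
E
python3 meas.py e .38,.6,-.36,-.14,.13,.305 .085
```

```text
top 172 n [ 0.973  0.232 -0.018] lean -1.0 az 13.4 c(plane) [ 0.4609 -0.2499  0.2748] top [ 0.4624 -0.2495  0.3598] hullres 0.0129 maxz 0.305
top 833 n [ 0.956  0.294 -0.006] lean -0.4 az 17.1 c(plane) [ 0.464  -0.2477  0.2385] top [ 0.4645 -0.2475  0.3235] hullres 0.0013 maxz 0.305
```

```bash
python3 - <<'E'
from h import *
d=dict(np.load("top0.npz"));W=np.load("topW.npy")
hs=cv2.cvtColor(d["pixels"],cv2.COLOR_RGB2HSV)
m=(W[...,1]>.22)&(hs[...,1]>150)&(hs[...,0]>22)&(hs[...,0]<38)&(W[...,2]>.03)
P=W[m]; print(len(P),np.percentile(P,[.5,50,99.5],axis=0).round(3))
a=.1373;L=np.c_[(P[:,0]-.5452)*np.cos(a)+(P[:,1]-.233)*np.sin(a),-(P[:,0]-.5452)*np.sin(a)+(P[:,1]-.233)*np.cos(a),P[:,2]]
print("min rack y",L[:,1].min(),L[L[:,1].argmin()], L[(np.abs(L[:,0])<.1)][:,1].min())
E
```

```text
2837 [[0.344 0.414 0.03 ]
 [0.472 0.596 0.075]
 [0.577 0.672 0.111]]
min rack y 0.18980081835872983 [-0.09160419  0.18980082  0.10727125] 0.18980081835872983
```

drive_tool --plan "0 0 0 -3.8;0 0 0 -6;0 0 0 -6.5;0 0 0 -6.5;0 0 0 -6.5"

```text
t: 5.77
ee_pos: [0.4687, -0.245, 0.3072]
orientation: [[-0.72, 0.694, -0.002], [0.694, 0.72, 0.001], [0.002, -0.001, -1.0]]
contact_force: [0.5, -0.8, -4.9]
grip_width: 0.0065
```

drive_tool --plan "0 0 0 -6.5;0 0 0 -6.5;0 0 0 -6.5;0 0 0 -6.5;0 0 0 -6.5"

```text
t: 6.18
ee_pos: [0.4687, -0.2451, 0.3073]
orientation: [[-0.98, 0.198, -0.002], [0.198, 0.98, 0.001], [0.002, 0.001, -1.0]]
contact_force: [-0.7, -0.9, -5.7]
grip_width: 0.0066
```

drive_tool --plan "0 0 0 -6.5;0 0 0 -6;0 0 0 -5.5;0 0 0 -2;0 0 0 0"

```text
t: 6.6
ee_pos: [0.4687, -0.2451, 0.3073]
orientation: [[-0.989, -0.145, -0.002], [-0.145, 0.989, 0.001], [0.001, 0.001, -1.0]]
contact_force: [-0.0, 0.2, -4.8]
grip_width: 0.0065
```

drive_tool --plan "-0.002 0.008 0 0;-0.004 0.016 0 0;-0.0065 0.025 0 0;-0.008 0.03 0 0;-0.008 0.03 0 0"

```text
t: 7.02
ee_pos: [0.4815, -0.1317, 0.3079]
orientation: [[-0.99, -0.14, -0.001], [-0.14, 0.99, 0.0], [0.001, 0.001, -1.0]]
contact_force: [0.9, 0.8, -4.9]
grip_width: 0.0064
```

drive_tool --plan "-0.008 0.03 0 0;-0.008 0.03 0 0;-0.008 0.03 0 0;-0.008 0.03 0 0;-0.008 0.03 0 0"

```text
t: 7.43
ee_pos: [0.4994, 0.0232, 0.3082]
orientation: [[-0.99, -0.142, -0.0], [-0.142, 0.99, -0.0], [0.0, -0.0, -1.0]]
contact_force: [1.1, 0.1, -4.8]
grip_width: 0.0066
```

drive_tool --plan "-0.008 0.03 0 0;-0.008 0.03 0 0;-0.008 0.03 0 0;-0.008 0.03 0 0;-0.008 0.03 0 0"

```text
t: 7.85
ee_pos: [0.5174, 0.1771, 0.3082]
orientation: [[-0.99, -0.141, -0.0], [-0.141, 0.99, -0.0], [0.0, -0.0, -1.0]]
contact_force: [1.4, -0.1, -5.4]
grip_width: 0.0067
```

drive_tool --plan "-0.008 0.03 0 0;-0.008 0.03 0 0;-0.0065 0.025 0 0;-0.003 0.013 0 0;0 0 0 0"

```text
t: 8.27
ee_pos: [0.527, 0.2807, 0.3076]
orientation: [[-0.989, -0.148, -0.002], [-0.148, 0.989, 0.002], [0.002, 0.003, -1.0]]
contact_force: [-1.0, 0.1, -5.0]
grip_width: 0.0068
```

drive_tool --plan "-0.006 0.009 0 0.6;-0.0057 0.0092 0 0;0 0 0 0;0 0 0 0"

```text
t: 8.6
ee_pos: [0.5378, 0.2955, 0.3079]
orientation: [[-0.991, -0.133, -0.001], [-0.133, 0.991, -0.0], [0.001, -0.0, -1.0]]
contact_force: [-0.2, -0.3, -4.9]
grip_width: 0.0065
```

```bash
python3 snap.py f .4,.7,.08,.4,0,.36;python3 meas.py f .38,.7,.2,.38,.13,.305 .085
```

```text
8.6 [0.5378 0.2955 0.3079] [-0.2 -0.3 -4.9] 0.0064839911321912915
top [ 96 124] [231 251]
side [202  80] [292 199]
top 30 n [ 0.152 -0.988  0.011] lean 0.6 az -81.3 c(plane) [0.5267 0.2883 0.2442] top [0.5266 0.2892 0.3292] hullres 0.0047 maxz 0.289
top 1080 n [ 0.128 -0.992 -0.006] lean -0.3 az -82.7 c(plane) [0.5371 0.2879 0.2383] top [0.5371 0.2873 0.3233] hullres 0.0025 maxz 0.305
```

View pics/f.png

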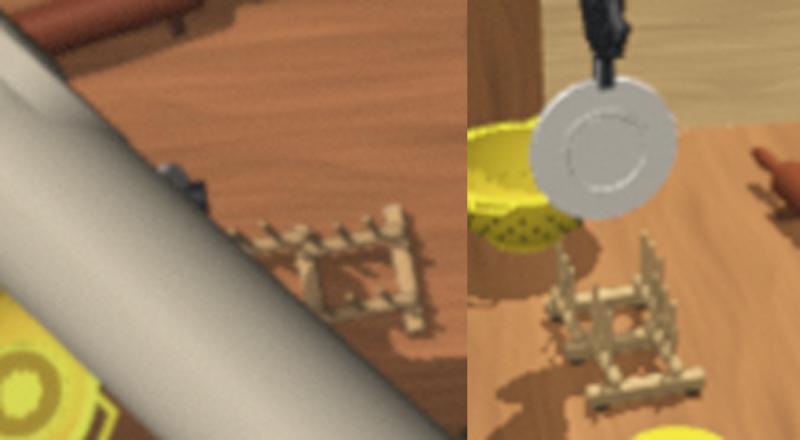

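```bash
python3 - <<'E'
from h import *
d=dict(np.load("sidef.npz"));W=cloud(d)
c=np.array([.5371,.2879,.2383]); n=np.array([-.133,.991,0]); t=np.array([-.991,-.133,0])
P=W.reshape(-1,3); P=P[~np.isnan(P[:,0])]
k=(P-c)@n; a=(P-c)@t; b=P[:,2]-c[2]; r=np.hypot(a,b)
m=(np.abs(k)<.02)&(r<.09)&(b<.055)
for lo in range(0,90,6):
    s=m&(r*1000>=lo)&(r*1000<lo+6)
    if s.sum(): print(lo,s.sum(),(np.median(k[s])*1000).round(2))
# refine circle center by 3D mask edge: extent
s=m&(r>.06); print(np.percentile(a[m],[0,.5,99.5,100]).round(4),b[m].min().round(4), (np.array([.5378,.2955,0])-c)@n,(np.array([.5378,.2955,0])-c)@t)
E
```

```text
0 6 -0.49
6 16 -1.76
12 27 -1.68
18 43 -1.92
24 52 -1.67
30 70 -1.86
36 70 -1.79
42 91 -2.83
48 107 -1.78
54 97 1.01
60 104 1.1
66 99 0.98
72 109 1.37
78 118 1.66
84 28 3.33
[-0.0836 -0.0817  0.0831  0.0842] -0.0864 0.007438500000000006 -0.001704499999999923
```

drive_tool --plan "0 0.003 0.008 0;0 0.0025 0.01 0;0 0 0.01 0;0 0 0.005 0;0 0 0 0"

```text
t: 9.12
ee_pos: [0.5369, 0.2999, 0.2729]
orientation: [[-0.991, -0.133, -0.003], [-0.133, 0.991, -0.002], [0.003, -0.002, -1.0]]
contact_force: [0.4, 0.1, -4.0]
grip_width: 0.0063
```

```bash
python3 snap.py g .45,.65,.18,.36,0,.26
```

```text
9.1167 [0.5369 0.2999 0.2729] [ 0.4  0.1 -4. ] 0.006328814940664021
top [126 156] [203 236]
side [216 106] [271 184]
```

View pics/g.png

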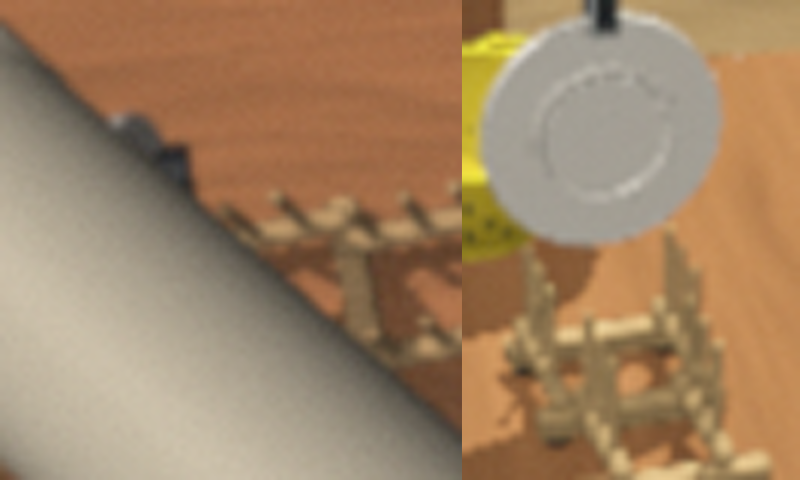

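drive_tool --plan "0 0 0.008 0;0 0 0.008 0;0 0 0.008 0;0 0 0.008 0;0 0 0 0"

```text
t: 9.63
ee_pos: [0.5369, 0.3001, 0.2408]
orientation: [[-0.991, -0.133, -0.003], [-0.133, 0.991, -0.002], [0.003, -0.001, -1.0]]
contact_force: [0.1, -0.3, -5.7]
grip_width: 0.0065
```

```bash
python3 snap.py h .45,.65,.18,.36,0,.26
```

```text
9.6333 [0.5369 0.3001 0.2408] [ 0.1 -0.3 -5.7] 0.006503253722243564
top [126 156] [203 236]
side [216 106] [271 184]
```

View pics/h.png

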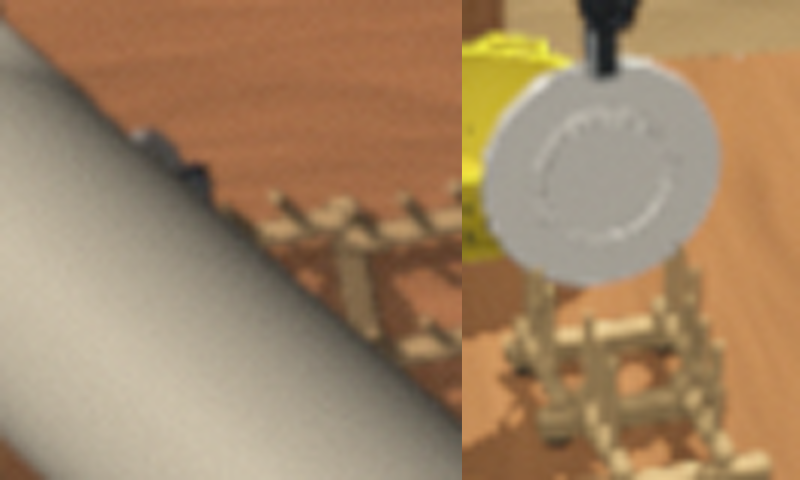

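drive_tool --plan "0 0 0.007 0;0 0 0.007 0;0 0 0.007 0;0 0 0.007 0;0 0 0 0"

```text
t: 10.15
ee_pos: [0.5369, 0.3002, 0.2132]
orientation: [[-0.991, -0.133, -0.002], [-0.133, 0.991, -0.001], [0.003, -0.001, -1.0]]
contact_force: [-0.4, 0.6, -4.8]
grip_width: 0.0067
```

drive_tool --plan "0 0 0.007 0;0 0 0.007 0;0 0 0.004 0;0 0 0.003 0;0 0 0 0"

```text
t: 10.57
ee_pos: [0.5373, 0.3006, 0.1934]
orientation: [[-0.991, -0.133, -0.001], [-0.133, 0.991, -0.001], [0.001, -0.0, -1.0]]
contact_force: [-0.4, 0.1, -4.2]
grip_width: 0.0068
```

```bash
python3 snap.py i .45,.65,.18,.36,0,.26
```

```text
10.5667 [0.5373 0.3006 0.1934] [-0.4  0.1 -4.2] 0.006799428534333546
top [126 156] [203 236]
side [216 106] [271 184]
```

View pics/i.png

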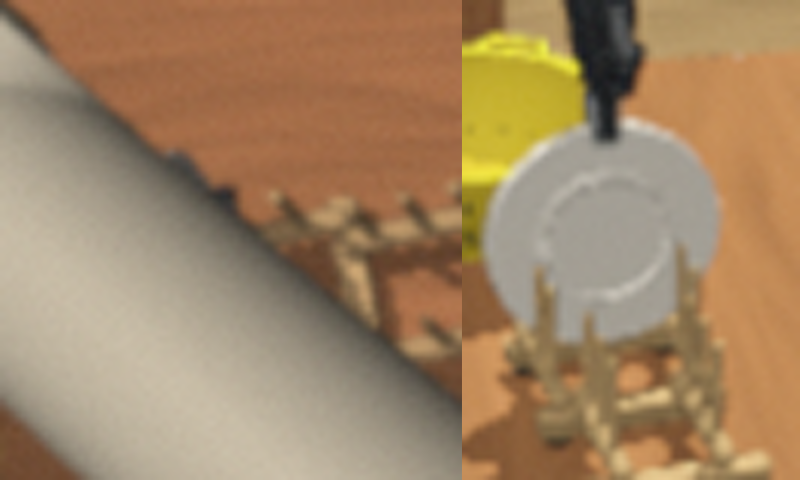

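drive_tool --plan "0 0 0.002 0;0 0 0.002 0;0 0 0.002 0;0 0 0.002 0;0 0 0 0"

```text
t: 11.08
ee_pos: [0.5374, 0.3007, 0.1858]
orientation: [[-0.991, -0.133, -0.001], [-0.133, 0.991, -0.0], [0.001, -0.0, -1.0]]
contact_force: [0.3, 0.4, -5.5]
grip_width: 0.0063
```

drive_tool --plan "0 0 0.001 0;0 0 0.001 0;0 0 0 0"

```text
t: 11.33
ee_pos: [0.5375, 0.3009, 0.1842]
orientation: [[-0.991, -0.133, -0.0], [-0.133, 0.991, 0.0], [0.0, 0.0, -1.0]]
contact_force: [0.8, -0.4, -4.0]
grip_width: 0.0067
```

drive_tool --plan "0 0 0.001 0;0 0 0.001 0;0 0 0 0"

```text
t: 11.58
ee_pos: [0.5384, 0.3013, 0.1836]
orientation: [[-0.991, -0.132, 0.002], [-0.132, 0.991, 0.001], [-0.003, 0.001, -1.0]]
contact_force: [1.6, -0.3, 4.3]
grip_width: 0.0065
```

drive_tool --plan "-0.001 0 0 0;0 0 0 0;0 0 0 0" --newtons 20

```text
t: 11.83
ee_pos: [0.5388, 0.3015, 0.1834]
orientation: [[-0.991, -0.133, 0.001], [-0.133, 0.991, 0.001], [-0.001, 0.001, -1.0]]
contact_force: [0.0, 0.6, 6.2]
grip_width: 0.0061
```

```bash
python3 snap.py j .45,.65,.18,.36,0,.26; python3 meas.py j .38,.7,.24,.36,.06,.175 .085
```

```text
11.8333 [0.5388 0.3015 0.1834] [0.  0.6 6.2] 0.006148678389129056
top [126 156] [203 236]
side [216 106] [271 184]
top 5 n [ 0.015 -0.999 -0.045] lean -2.6 az -89.1 c(plane) [0.5255 0.3053 0.1191] top [0.5256 0.3015 0.204 ] hullres 0.0014 maxz 0.139
top 748 n [ 0.134 -0.991  0.014] lean 0.8 az -82.3 c(plane) [0.5352 0.295  0.1122] top [0.535  0.2962 0.1972] hullres 0.0056 maxz 0.175
```

View pics/j.png

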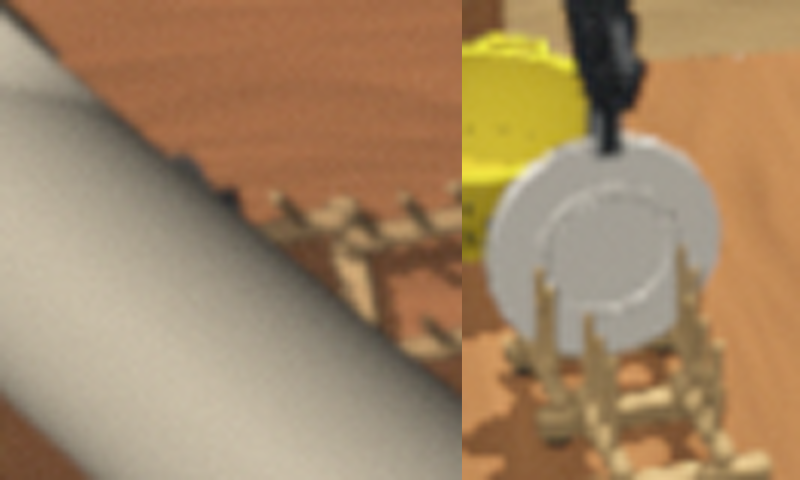

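Centre z is 0.112, against an expected 0.111, and the rails carry the load, so the plate is seated. Releasing it now.

drive_tool --plan "0 0 -0.0005 0;0 0 0 0;0 0 0 0;0 0 0 0;0 0 0 0" --gripper 0.3

```text
t: 12.35
ee_pos: [0.5385, 0.301, 0.1827]
orientation: [[-0.991, -0.133, -0.0], [-0.133, 0.991, -0.0], [0.0, 0.0, -1.0]]
contact_force: [-0.2, -1.0, 0.3]
grip_width: 0.03
```

drive_tool --plan "0 0 0 0;0 0 0 0;0 0 -0.01 0;0 0 -0.03 0;0 0 -0.04 0"

```text
t: 12.77
ee_pos: [0.5374, 0.2997, 0.2613]
orientation: [[-0.991, -0.133, -0.005], [-0.133, 0.991, -0.003], [0.005, -0.002, -1.0]]
contact_force: [0.9, 1.7, 0.2]
grip_width: 0.0298
```

```bash
python3 snap.py k .42,.70,.12,.38,0,.26; python3 meas.py k .38,.7,.22,.36,.06,.22 .085
```

```text
12.7667 [0.5374 0.2997 0.2613] [0.9 1.7 0.2] 0.029806157191185713
top [119 138] [220 245]
side [208 104] [287 193]
top 3 n [ 0.165 -0.984 -0.062] lean -3.5 az -80.5 c(plane) [0.5172 0.2904 0.0777] top [0.5181 0.2852 0.1625] hullres 0.0025 maxz 0.108
top 820 n [ 0.132 -0.991 -0.016] lean -0.9 az -82.4 c(plane) [0.5353 0.2922 0.1129] top [0.5355 0.2908 0.1979] hullres 0.0033 maxz 0.197
```

View pics/k.png

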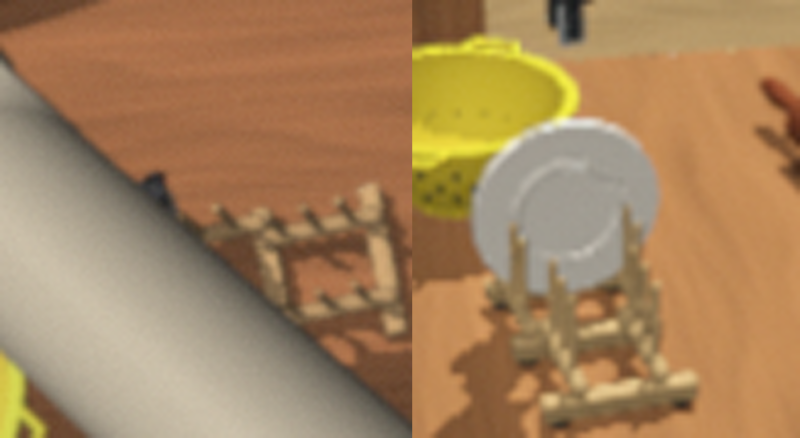

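drive_tool --plan "-0.001 -0.039 0 0;-0.001 -0.039 0 0;-0.001 -0.039 0 0;-0.001 -0.039 0 0;-0.001 -0.039 0 0" --gripper -1

```text
t: 13.28
ee_pos: [0.5696, 0.1068, 0.2639]
orientation: [[-0.991, -0.133, 0.001], [-0.133, 0.991, 0.0], [-0.001, -0.0, -1.0]]
contact_force: [1.1, 0.3, 0.3]
grip_width: 0.0852
```

drive_tool --plan "-0.001 -0.039 0 0;-0.001 -0.039 0 0;-0.001 -0.039 0 0;-0.001 -0.039 0 0;-0.001 -0.039 0 0"

```text
t: 13.7
ee_pos: [0.6004, -0.0861, 0.264]
orientation: [[-0.991, -0.133, 0.001], [-0.133, 0.991, -0.0], [-0.001, -0.001, -1.0]]
contact_force: [0.9, 0.4, 1.1]
grip_width: 0.0851
```

drive_tool --plan "-0.001 -0.039 0 0;-0.001 -0.039 0 0;-0.001 -0.039 0 0;0 0 0 6.8;0 0 0 6.8"

```text
t: 14.12
ee_pos: [0.6184, -0.204, 0.2626]
orientation: [[-0.993, 0.115, -0.0], [0.115, 0.993, -0.0], [0.0, -0.0, -1.0]]
contact_force: [-0.3, 2.4, -1.2]
grip_width: 0.0853
```

drive_tool --plan "0 0 0 6.8;0 0 0 6.8;0 0 0 6.8;0 0 0 6.8;0 0 0 6.8"

```text
t: 14.53
ee_pos: [0.619, -0.1996, 0.2637]
orientation: [[-0.763, 0.647, 0.001], [0.647, 0.763, 0.0], [-0.001, 0.001, -1.0]]
contact_force: [0.4, -0.0, 0.5]
grip_width: 0.0854
```

drive_tool --plan "0 0 0 6.8;0 0 0 6.8;0 0 0 6.8;0 0 0 6.8;0 0 0 6.4"

```text
t: 14.95
ee_pos: [0.619, -0.1995, 0.2637]
orientation: [[-0.278, 0.961, 0.001], [0.961, 0.278, 0.0], [-0.0, 0.001, -1.0]]
contact_force: [-0.3, 0.4, 0.3]
grip_width: 0.0855
```

drive_tool --plan "0 0 0 0;0 0 0 0"

```text
t: 15.12
ee_pos: [0.619, -0.1996, 0.2635]
orientation: [[-0.287, 0.958, 0.001], [0.958, 0.287, -0.0], [-0.0, 0.001, -1.0]]
contact_force: [0.3, 0.4, 0.1]
grip_width: 0.085
```

drive_tool --plan "-0.002 -0.001 0.03 0;0 0 0.035 0;0 0 0.035 0;0 0 0.02 0;0 0 0 0"

```text
t: 15.53
ee_pos: [0.6153, -0.2013, 0.1372]
orientation: [[-0.287, 0.958, -0.009], [0.958, 0.287, 0.003], [0.005, -0.007, -1.0]]
contact_force: [0.8, 0.0, 0.1]
grip_width: 0.0854
```

```bash
python3 snap.py l .48,.74,-.33,-.06,0,.28
```

```text
15.5333 [ 0.6153 -0.2013  0.1372] [0.8 0.  0.1] 0.08535306927322929
top [262 111] [366 218]
side [236 148] [339 273]
```

View pics/l.png

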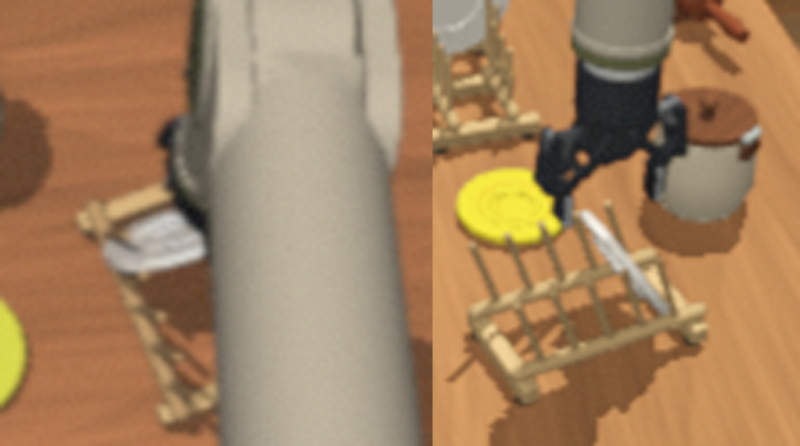

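drive_tool --plan "0 0.001 0.006 0;0 0.001 0.0045 0;0 0 0 0;0 0 0 0"

```text
t: 15.97
ee_pos: [0.6207, -0.2013, 0.133]
orientation: [[-0.283, 0.959, 0.001], [0.959, 0.283, -0.0], [-0.0, 0.001, -1.0]]
contact_force: [0.1, 0.3, 0.5]
grip_width: 0.0856
```

drive_tool --plan "0 0 0 0;0 0 0 0;0 0 0 0;0 0 0 0;0 0 0 0" --gripper 1 --newtons 20

```text
t: 16.38
ee_pos: [0.6202, -0.2015, 0.1324]
orientation: [[-0.283, 0.959, -0.0], [0.959, 0.283, -0.0], [-0.0, -0.0, -1.0]]
contact_force: [-1.2, -1.4, 0.7]
grip_width: 0.0257
```

drive_tool --plan "0 0 0 0;0 0 0 0;0 0 0 0;0 0 0 0;0 0 0 0"

```text
t: 16.8
ee_pos: [0.6205, -0.2014, 0.1325]
orientation: [[-0.283, 0.959, 0.0], [0.959, 0.283, 0.0], [-0.0, 0.0, -1.0]]
contact_force: [0.5, 0.7, 1.8]
grip_width: 0.0103
```

```bash
python3 snap.py m .48,.74,-.33,-.06,0,.28
```

```text
16.8 [ 0.6205 -0.2014  0.1325] [0.5 0.7 1.8] 0.010309597609643983
top [262 111] [366 218]
side [236 148] [339 273]
```

View pics/m.png

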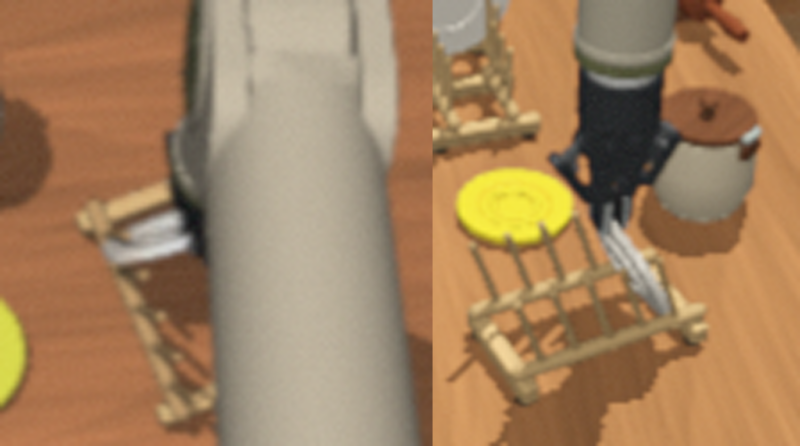

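drive_tool --plan "0 -0.002 -0.007 0;0 -0.003 -0.009 0;0 -0.003 -0.009 0;0 -0.003 -0.009 0;0 0 0 0" --newtons 30

```text
t: 17.32
ee_pos: [0.6104, -0.205, 0.1695]
orientation: [[-0.282, 0.959, 0.004], [0.959, 0.282, -0.001], [-0.002, 0.003, -1.0]]
contact_force: [2.9, 1.2, -1.6]
grip_width: 0.0083
```

drive_tool --plan "0 -0.003 -0.009 0;0 -0.003 -0.009 0;0 -0.002 -0.009 0;0 -0.002 -0.009 0;0 0 0 0"

```text
t: 17.73
ee_pos: [0.6006, -0.2079, 0.2052]
orientation: [[-0.282, 0.959, 0.003], [0.959, 0.282, -0.001], [-0.002, 0.002, -1.0]]
contact_force: [1.3, 1.3, -0.7]
grip_width: 0.0081
```

```bash
python3 snap.py n .48,.74,-.33,-.06,0,.28
```

```text
17.7333 [ 0.6006 -0.2079  0.2052] [ 1.3  1.3 -0.7] 0.008090149559295427
top [262 111] [366 218]
side [236 148] [339 273]
```

View pics/n.png

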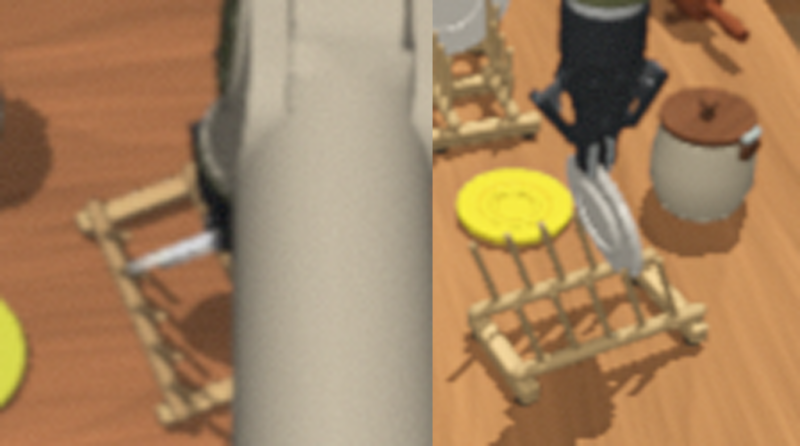

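drive_tool --plan "0 -0.001 -0.01 0;0 -0.001 -0.01 0;0 -0.001 -0.012 0;0 0 -0.015 0;0 0 -0.015 0"

```text
t: 18.25
ee_pos: [0.5968, -0.2085, 0.2657]
orientation: [[-0.283, 0.959, -0.001], [0.959, 0.283, -0.0], [0.0, -0.001, -1.0]]
contact_force: [-0.3, -0.4, -2.8]
grip_width: 0.0076
```

drive_tool --plan "0 0 -0.03 0;0 0 0 0;0 0 0 0;0 0 0 0" --newtons 60

```text
t: 18.58
ee_pos: [0.5971, -0.2083, 0.2944]
orientation: [[-0.283, 0.959, -0.0], [0.959, 0.283, -0.0], [-0.0, -0.0, -1.0]]
contact_force: [-0.8, 0.0, -2.5]
grip_width: 0.0059
```

```bash
python3 snap.py o .46,.74,-.33,-.06,0,.34; python3 meas.py o .5,.7,-.3,-.12,.16,.292 .0625
```

```text
18.5833 [ 0.5971 -0.2083  0.2944] [-0.8  0.  -2.5] 0.0059052664027648
top [262 102] [373 223]
side [230 132] [342 273]
top 155 n [0.973 0.226 0.038] lean 2.2 az 13.1 c(plane) [ 0.592  -0.2101  0.243 ] top [ 0.5898 -0.2106  0.3055] hullres 0.0113 maxz 0.292
top 489 n [0.953 0.296 0.059] lean 3.4 az 17.3 c(plane) [ 0.5959 -0.2099  0.2407] top [ 0.5924 -0.211   0.3031] hullres 0.0021 maxz 0.292
```

View pics/o.png

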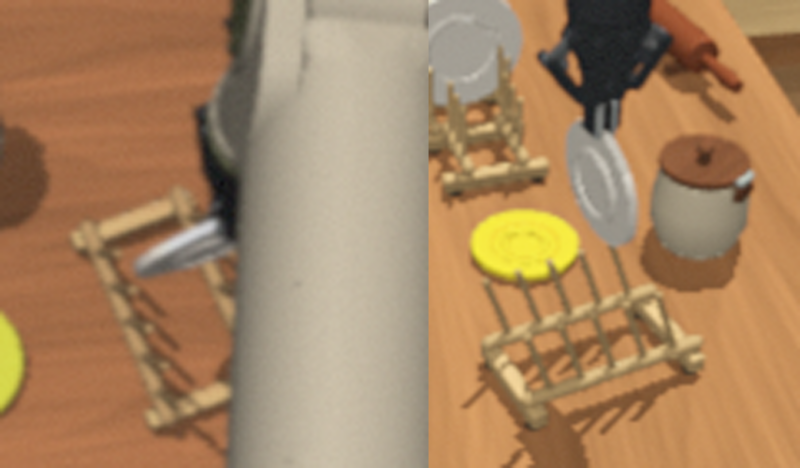

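drive_tool --plan "0 0 0 -3.8;0 0 0 -6;0 0 0 -6.5;0 0 0 -6.5;0 0 0 -6.5"

```text
t: 19.1
ee_pos: [0.5967, -0.2082, 0.293]
orientation: [[-0.72, 0.694, -0.002], [0.694, 0.72, 0.001], [0.002, -0.001, -1.0]]
contact_force: [0.5, 0.4, -2.0]
grip_width: 0.0059
```

drive_tool --plan "0 0 0 -6.5;0 0 0 -6.5;0 0 0 -6.5;0 0 0 -6.5;0 0 0 -6.5"

```text
t: 19.52
ee_pos: [0.5967, -0.2082, 0.293]
orientation: [[-0.98, 0.198, -0.002], [0.198, 0.98, 0.001], [0.002, 0.0, -1.0]]
contact_force: [0.2, -0.1, -2.6]
grip_width: 0.006
```

drive_tool --plan "0 0 0 -6.5;0 0 0 -6;0 0 0 -5;0 0 0 -2;0 0 0 0"

```text
t: 19.93
ee_pos: [0.5968, -0.2083, 0.2931]
orientation: [[-0.991, -0.136, -0.002], [-0.136, 0.991, 0.001], [0.002, 0.001, -1.0]]
contact_force: [0.2, 0.1, -2.2]
grip_width: 0.0059
```

drive_tool --plan "0 0.008 0 0;0 0.016 0 0;-0.001 0.025 0 0;-0.001 0.03 0 0;-0.001 0.03 0 0"

```text
t: 20.35
ee_pos: [0.5849, -0.0971, 0.2941]
orientation: [[-0.991, -0.134, -0.0], [-0.134, 0.991, 0.001], [0.0, 0.001, -1.0]]
contact_force: [1.6, 1.2, -2.3]
grip_width: 0.0056
```

drive_tool --plan "-0.001 0.03 0 0;-0.001 0.03 0 0;-0.001 0.03 0 0;-0.001 0.03 0 0;-0.001 0.03 0 0"

```text
t: 20.77
ee_pos: [0.569, 0.0528, 0.2945]
orientation: [[-0.991, -0.135, 0.0], [-0.135, 0.991, -0.0], [-0.0, -0.0, -1.0]]
contact_force: [0.6, -0.2, -1.6]
grip_width: 0.0057
```

drive_tool --plan "-0.001 0.03 0 0;0 0.03 0 0;0 0.025 0 0;0 0.016 0 0;0 0 0 0"

```text
t: 21.18
ee_pos: [0.5548, 0.1568, 0.2947]
orientation: [[-0.99, -0.142, -0.0], [-0.142, 0.99, 0.002], [-0.0, 0.002, -1.0]]
contact_force: [-0.1, -0.2, -2.0]
grip_width: 0.0061
```

drive_tool --plan "-0.001 0.008 0.01 0.3;0 0.006 0.015 0;0 0 0.01 0;0 0 0 0;0 0 0 0"

```text
t: 21.6
ee_pos: [0.5566, 0.1628, 0.2584]
orientation: [[-0.992, -0.128, -0.002], [-0.128, 0.992, -0.001], [0.002, -0.001, -1.0]]
contact_force: [-0.5, -0.8, -2.2]
grip_width: 0.0059
```

```bash
python3 snap.py p .43,.68,.08,.36,0,.32; python3 meas.py p .4,.7,.1,.25,.12,.255 .0625
cat > ann.py <<'E'
import sys
from h import *
tag=sys.argv[1]; c=np.array([float(v) for v in sys.argv[2].split(",")]); R0=float(sys.argv[3])
from station import sense
s=sense(); n=s["orientation"][:,1]; t=s["orientation"][:,0]
d=dict(np.load(f"side{tag}.npz"));W=cloud(d)
P=W.reshape(-1,3); P=P[~np.isnan(P[:,0])]
k=(P-c)@n; a=(P-c)@t; b=P[:,2]-c[2]; r=np.hypot(a,b)
m=(np.abs(k)<.02)&(r<R0+.003)&(b<R0-.02)
for lo in range(0,int(R0*1000),6):
    q=m&(r*1000>=lo)&(r*1000<lo+6)
    if q.sum(): print(lo,q.sum(),(np.median(k[q])*1000).round(2), end="; ")
q=m&(r>R0-.018); A=np.c_[np.ones(q.sum()),a[q],b[q]]; f=np.linalg.lstsq(A,k[q],rcond=None)[0]
print("\nrim back offset",f.round(4),"tcp-c: n",((s["ee_pos"]-c)@n).round(4),"t",((s["ee_pos"]-c)@t).round(4),"a range",np.percentile(a[m],[.5,99.5]).round(4),"bmin",b[m].min().round(4))
E

```

```text
21.6 [0.5566 0.1628 0.2584] [-0.5 -0.8 -2.2] 0.00594110881102862
top [117 136] [231 241]
side [210  92] [286 198]
0 index 2 is out of bounds for axis 0 with size 0
top 595 n [ 0.125 -0.99  -0.068] lean -3.9 az -82.8 c(plane) [0.5528 0.1612 0.204 ] top [0.5533 0.1569 0.2664] hullres 0.0026 maxz 0.254plate.py:12: RuntimeWarning: invalid value encountered in divide
  c=(w[:,None]*P).sum(0)/w.sum(); n=np.linalg.svd((P-c)*np.sqrt(w)[:,None],full_matrices=False)[2][2]
```

View pics/p.png

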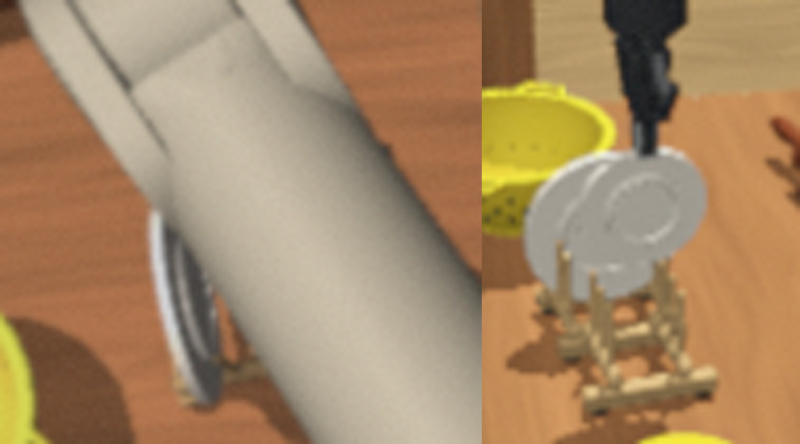

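```bash
python3 ann.py p .5528,.1612,.204 .0625
```

```text
0 7 -1.16; 6 19 0.34; 12 30 -0.77; 18 36 -1.35; 24 54 -1.96; 30 72 -2.72; 36 78 -0.98; 42 80 1.19; 48 81 2.15; 54 87 2.6; 60 34 1.86; 
rim back offset [ 0.0014  0.0008 -0.0643] tcp-c: n 0.0013 t -0.0047 a range [-0.0624  0.059 ] bmin -0.0598
```

drive_tool --plan "-0.0018 0.0014 0 -0.6;0 0 0.005 0;0 0 0.005 0;0 0 0 0;0 0 0 0" --newtons 90

```text
t: 22.12
ee_pos: [0.5583, 0.1651, 0.2488]
orientation: [[-0.99, -0.14, -0.001], [-0.14, 0.99, -0.0], [0.001, -0.0, -1.0]]
contact_force: [-0.0, -0.2, -1.8]
grip_width: 0.0046
```

```bash
python3 snap.py q .45,.65,.10,.24,0,.26; python3 meas.py q .4,.7,.1,.25,.12,.245 .0625 2>/dev/null; python3 ann.py q .5528,.1612,.194 .0625
```

```text
22.1167 [0.5583 0.1651 0.2488] [-0.  -0.2 -1.8] 0.004588437492514874
top [165 153] [225 233]
side [218 118] [276 195]
0 index 2 is out of bounds for axis 0 with size 0
top 591 n [ 0.13  -0.989 -0.064] lean -3.7 az -82.5 c(plane) [0.5547 0.1637 0.1946] top [0.5553 0.1597 0.257 ] hullres 0.0027 maxz 0.245
0 6 2.66; 6 22 1.13; 12 27 0.22; 18 37 1.31; 24 53 0.23; 30 75 -0.31; 36 71 1.65; 42 70 3.64; 48 89 4.44; 54 83 4.17; 60 26 3.19; 
rim back offset [ 0.0036  0.0158 -0.0662] tcp-c: n 0.0033 t -0.0062 a range [-0.0635  0.0564] bmin -0.0612
```

View pics/q.png

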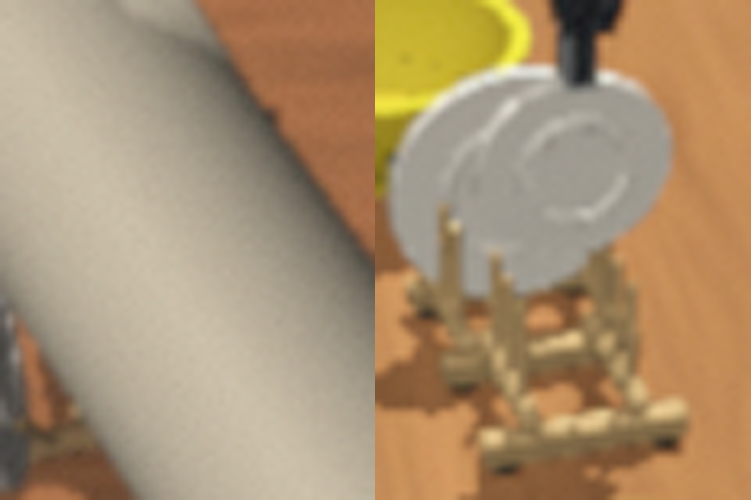

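drive_tool --plan "0 -0.0008 0.008 0;0 0 0.008 0;0 0 0.008 0;0 0 0.008 0;0 0 0 0"

```text
t: 22.63
ee_pos: [0.5576, 0.164, 0.2148]
orientation: [[-0.99, -0.14, -0.003], [-0.14, 0.99, -0.001], [0.003, -0.0, -1.0]]
contact_force: [-1.0, 0.7, -2.2]
grip_width: 0.0047
```

```bash
python3 snap.py r .45,.65,.10,.24,0,.26; python3 meas.py r .4,.7,.1,.20,.12,.215 .0625 2>/dev/null; python3 ann.py r .5547,.1637,.1636 .0625
```

```text
22.6333 [0.5576 0.164  0.2148] [-1.   0.7 -2.2] 0.0047400800204845505
top [165 153] [225 233]
side [218 118] [276 195]
0 index 2 is out of bounds for axis 0 with size 0
top 526 n [ 0.124 -0.991 -0.059] lean -3.4 az -82.8 c(plane) [0.5556 0.1622 0.1649] top [0.5561 0.1585 0.2273] hullres 0.0035 maxz 0.215
0 5 -2.48; 6 18 -3.43; 12 28 -2.88; 18 45 -2.3; 24 39 -1.92; 30 79 -4.18; 36 79 -2.52; 42 60 0.18; 48 81 0.53; 54 84 1.11; 60 49 1.08; 
rim back offset [-0.0001  0.003  -0.0494] tcp-c: n 0.0002 t -0.0036 a range [-0.0623  0.0586] bmin -0.0638
```

View pics/r.png

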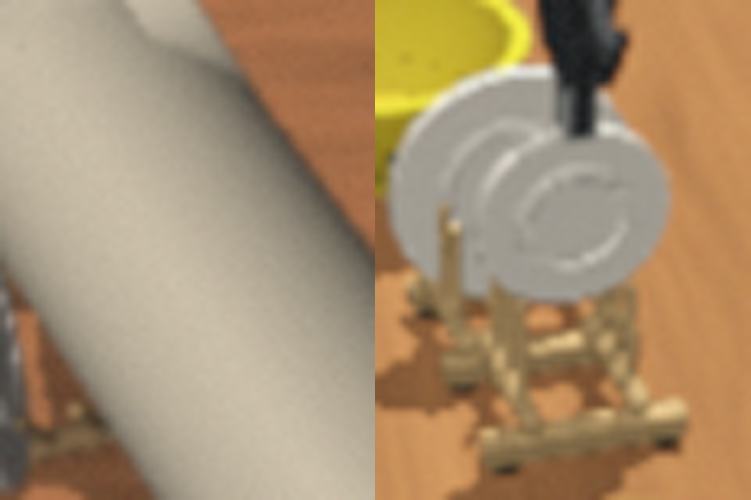

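drive_tool --plan "0 0.0005 0.007 0;0 0 0.007 0;0 0 0.006 0;0 0 0.006 0;0 0 0 0"

```text
t: 23.15
ee_pos: [0.5578, 0.1647, 0.1896]
orientation: [[-0.99, -0.14, -0.002], [-0.14, 0.99, -0.001], [0.002, -0.0, -1.0]]
contact_force: [0.5, 0.3, -2.1]
grip_width: 0.0048
```

drive_tool --plan "0 0 0.007 0;0 0 0.007 0;0 0 0.005 0;0 0 0.004 0;0 0 0 0"

```text
t: 23.57
ee_pos: [0.558, 0.1652, 0.1672]
orientation: [[-0.99, -0.14, -0.001], [-0.14, 0.99, 0.0], [0.001, 0.0, -1.0]]
contact_force: [-0.6, 0.4, -3.0]
grip_width: 0.0046
```

```bash
python3 snap.py s .45,.65,.10,.24,0,.26; python3 meas.py s .4,.7,.1,.20,.06,.16 .0625 2>/dev/null
```

```text
23.5667 [0.558  0.1652 0.1672] [-0.6  0.4 -3. ] 0.0046127116691415965
top [165 153] [225 233]
side [218 118] [276 195]
0 index 2 is out of bounds for axis 0 with size 0
top 463 n [ 0.121 -0.989 -0.083] lean -4.8 az -83.0 c(plane) [0.5545 0.1637 0.1133] top [0.5551 0.1585 0.1756] hullres 0.0038 maxz 0.16
```

View pics/s.png

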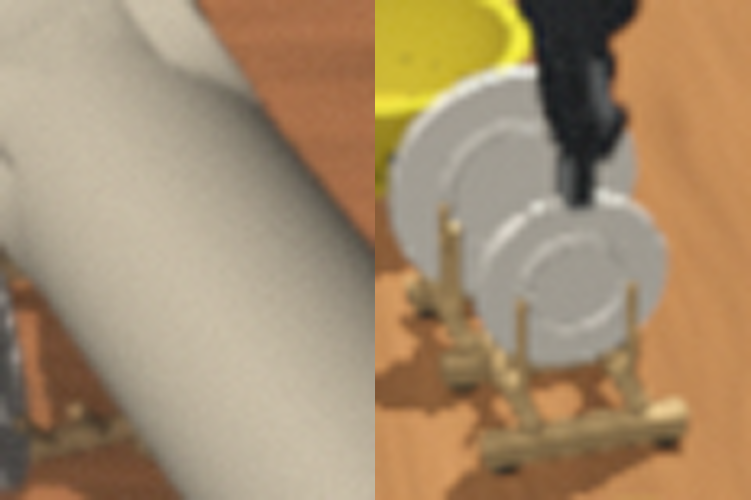

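drive_tool --plan "0 0 0.004 0;0 0 0.003 0;0 0 0.003 0;0 0 0.002 0;0 0 0 0"

```text
t: 24.08
ee_pos: [0.5584, 0.1654, 0.1559]
orientation: [[-0.99, -0.14, -0.0], [-0.14, 0.99, 0.0], [0.0, 0.0, -1.0]]
contact_force: [0.3, 2.4, -3.0]
grip_width: 0.0048
```

drive_tool --plan "0 0 0.001 0;0 0 0.001 0;0 0 0 0"

```text
t: 24.33
ee_pos: [0.5585, 0.1653, 0.1543]
orientation: [[-0.99, -0.14, 0.0], [-0.14, 0.99, 0.0], [-0.0, 0.0, -1.0]]
contact_force: [0.5, 1.6, -1.9]
grip_width: 0.0047
```

drive_tool --plan "0 0 0.001 0;0 0 0.001 0;0 0 0 0"

```text
t: 24.58
ee_pos: [0.5586, 0.1653, 0.1522]
orientation: [[-0.99, -0.14, 0.0], [-0.14, 0.99, 0.0], [-0.0, 0.0, -1.0]]
contact_force: [-0.1, 3.0, -1.0]
grip_width: 0.0051
```

drive_tool --plan "0 0.001 0 0;0 0 0.001 0;0 0 0 0"

```text
t: 24.83
ee_pos: [0.5584, 0.1659, 0.1514]
orientation: [[-0.99, -0.14, 0.0], [-0.14, 0.99, -0.0], [-0.0, -0.0, -1.0]]
contact_force: [0.5, 1.5, 0.5]
grip_width: 0.0049
```

drive_tool --plan "0 0.0005 0.001 0;0 0 0.001 0;0 0 0 0"

```text
t: 25.08
ee_pos: [0.5591, 0.1665, 0.1512]
orientation: [[-0.99, -0.139, 0.002], [-0.139, 0.99, -0.0], [-0.002, -0.001, -1.0]]
contact_force: [-3.9, -0.8, 11.7]
grip_width: 0.0049
```

```bash
python3 snap.py u .45,.65,.10,.24,0,.26; python3 meas.py u .4,.7,.1,.20,.06,.15 .0625 2>/dev/null
```

```text
25.0833 [0.5591 0.1665 0.1512] [-3.9 -0.8 11.7] 0.004884267856885964
top [165 153] [225 233]
side [218 118] [276 195]
0 index 2 is out of bounds for axis 0 with size 0
top 423 n [ 0.12  -0.991 -0.062] lean -3.6 az -83.1 c(plane) [0.5547 0.1649 0.0945] top [0.5551 0.1611 0.1569] hullres 0.0048 maxz 0.148
```

View pics/u.png

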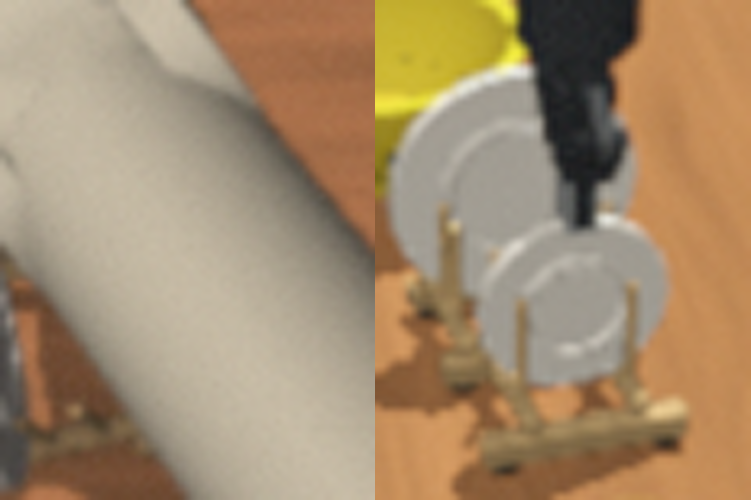

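drive_tool --plan "0.001 0 -0.0005 0;0 0 0 0;0 0 0 0" --newtons 20

```text
t: 25.43
ee_pos: [0.5579, 0.1662, 0.1511]
orientation: [[-0.99, -0.139, 0.002], [-0.139, 0.99, -0.0], [-0.002, -0.001, -1.0]]
contact_force: [-1.7, -0.6, 7.5]
grip_width: 0.0049
```

drive_tool --plan "0 0 0 0;0 0 0 0;0 0 0 0;0 0 0 0;0 0 0 0" --gripper 0.4

```text
t: 25.85
ee_pos: [0.5573, 0.1662, 0.1496]
orientation: [[-0.99, -0.14, -0.0], [-0.14, 0.99, -0.0], [0.0, -0.0, -1.0]]
contact_force: [-0.2, -0.0, 0.8]
grip_width: 0.0258
```

```bash
python3 snap.py v .45,.65,.10,.24,0,.26; python3 meas.py v .4,.7,.1,.20,.06,.158 .0625 2>/dev/null
```

```text
25.85 [0.5573 0.1662 0.1496] [-0.2 -0.   0.8] 0.025755435288866816
top [165 153] [225 233]
side [218 118] [276 195]
0 index 2 is out of bounds for axis 0 with size 0
top 451 n [ 0.125 -0.991 -0.052] lean -3.0 az -82.8 c(plane) [0.5533 0.1648 0.0974] top [0.5537 0.1616 0.1598] hullres 0.0027 maxz 0.157
```

View pics/v.png

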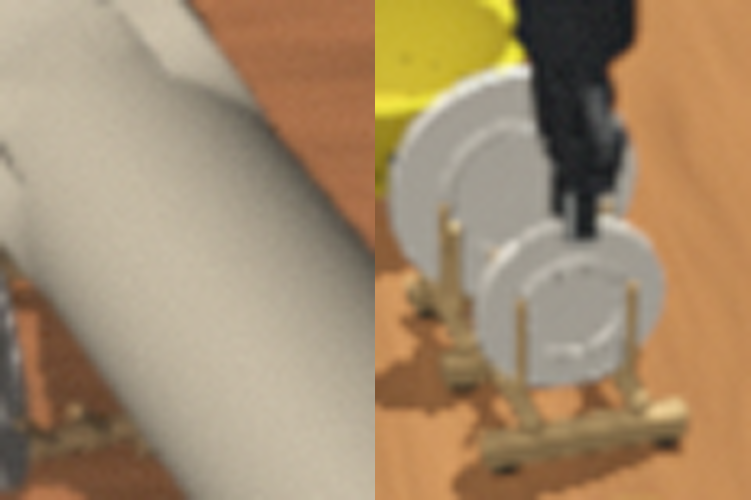

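drive_tool --plan "0 0 -0.005 0;0 0 -0.01 0;0 0 -0.03 0;0 0 -0.04 0;0 0 -0.04 0"

```text
t: 26.37
ee_pos: [0.5566, 0.1663, 0.2767]
orientation: [[-0.99, -0.14, -0.001], [-0.14, 0.99, 0.0], [0.001, 0.0, -1.0]]
contact_force: [1.9, 0.7, 0.3]
grip_width: 0.0257
```

drive_tool --plan "0 -0.04 0 0;0 -0.04 0 0;0 -0.04 0 0;0 -0.04 0 0;0 -0.04 0 0"

```text
t: 26.78
ee_pos: [0.5854, -0.0334, 0.2763]
orientation: [[-0.99, -0.14, 0.002], [-0.14, 0.99, -0.0], [-0.002, -0.001, -1.0]]
contact_force: [2.1, 0.8, 0.2]
grip_width: 0.0257
```

drive_tool --plan "0 -0.04 0 0;0 -0.04 0 0;0 -0.04 0 0;0 -0.04 0 0;0 0 0 0"

```text
t: 27.2
ee_pos: [0.6066, -0.2016, 0.2744]
orientation: [[-0.992, -0.127, -0.001], [-0.127, 0.992, -0.004], [0.002, -0.004, -1.0]]
contact_force: [-0.8, -2.6, -1.1]
grip_width: 0.0256
```

drive_tool --plan "0 0 0 0;0 0 0 0;0 0 0 0"

```text
t: 27.45
ee_pos: [0.608, -0.1879, 0.2756]
orientation: [[-0.99, -0.142, 0.001], [-0.142, 0.99, 0.001], [-0.001, 0.001, -1.0]]
contact_force: [0.2, 0.2, -0.5]
grip_width: 0.0257
```

```bash
python3 snap.py w .44,.66,.10,.34,0,.21; python3 meas.py w .4,.7,.1,.22,.06,.17 .0625 2>/dev/null;python3 meas.py w .4,.7,.255,.36,.06,.22 .085
cat > fin.py <<'E'
from h import *
import sys
for n in("top","side"):
    d=dict(np.load(f"{n}{sys.argv[1]}.npz")); cv2.imwrite(f"pics/{n}_full.png",d["pixels"][:,:,::-1])
E
python3 fin.py w
```

```text
27.45 [ 0.608  -0.1879  0.2756] [ 0.2  0.2 -0.5] 0.025716611666504675
top [138 155] [225 238]
side [214 119] [278 195]
top 152 n [ 0.119 -0.993  0.02 ] lean 1.1 az -83.2 c(plane) [0.5523 0.1629 0.0985] top [0.5522 0.1642 0.161 ] hullres 0.0062 maxz 0.159
top 466 n [ 0.131 -0.991 -0.034] lean -1.9 az -82.5 c(plane) [0.5532 0.1645 0.0985] top [0.5535 0.1624 0.161 ] hullres 0.0048 maxz 0.16
top 486 n [ 0.123 -0.992  0.013] lean 0.7 az -82.9 c(plane) [0.5349 0.2919 0.1162] top [0.5347 0.293  0.2012] hullres 0.0072 maxz 0.198
top 760 n [ 0.126 -0.992 -0.005] lean -0.3 az -82.8 c(plane) [0.5366 0.2923 0.1119] top [0.5366 0.2919 0.1969] hullres 0.0032 maxz 0.196
```

View pics/w.png

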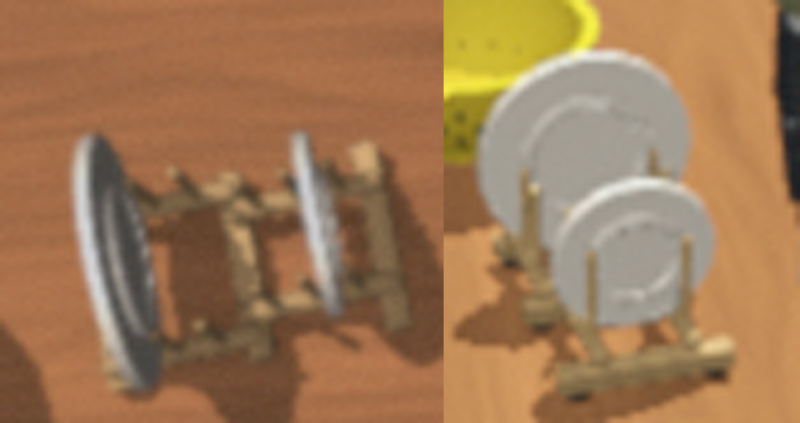

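View pics/top_full.png

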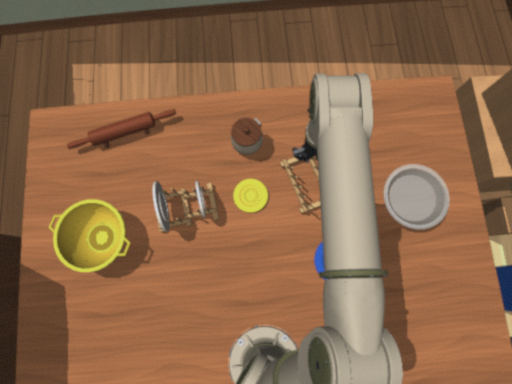

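```bash
cat > chk.py <<'E'
from h import *
import sys
from scipy.optimize import least_squares
tag=sys.argv[1]
rk={"top":(.546,.2325,.134),"side":(.5463,.2317,.1434),"comb":(.5452,.2330,.1373)}
for n in("top","side"):
    d=dict(np.load(f"{n}{tag}.npz")); W=cloud(d); hs=cv2.cvtColor(d["pixels"],cv2.COLOR_RGB2HSV)
    x,y,a=rk["comb"]
    L=np.dstack([(W[...,0]-x)*np.cos(a)+(W[...,1]-y)*np.sin(a),-(W[...,0]-x)*np.sin(a)+(W[...,1]-y)*np.cos(a),W[...,2]])
    for nm,y0,R0,zc in(("plate",.0653,.085,.111),("saucer",-.0653,.0625,.095)):
        m=(np.abs(L[...,1]-y0)<.02)&(L[...,2]>.05)&(np.abs(L[...,0])<.1)&(L[...,2]<.21)&(hs[...,1]<60)
        P=L[m]; f=[]
        # outline: per-angle max radius, upper part
        th=np.arctan2(P[:,2]-zc,P[:,0]); r=np.hypot(P[:,0],P[:,2]-zc)
        E=[]
        for t in np.radians(np.arange(-20,200,5)):
            q=np.abs(th-t)<np.radians(3)
            if q.sum()>3: E.append(P[q][np.argsort(r[q])[-2]])
        E=np.array(E)
        s=least_squares(lambda q:np.hypot(E[:,0]-q[0],E[:,2]-q[1])-R0,[0,zc],loss="soft_l1",f_scale=.001)
        s2=least_squares(lambda q:np.hypot(E[:,0]-q[0],E[:,2]-q[1])-q[2],[0,zc,R0],loss="soft_l1",f_scale=.001)
        print(n,nm,len(E),"x,z",s.x.round(4),np.abs(s.fun).mean().round(4),"free R",s2.x.round(4),"ymed",(np.median(P[:,1])-y0).round(4),"xrange",P[:,0].min().round(4),P[:,0].max().round(4),"zmax",P[:,2].max().round(4))
E
python3 chk.py w; python3 chk.py u; python3 chk.py v
```

```text
top plate 40 x,z [-0.0038  0.1116] 0.0059 free R [-0.0049  0.1234  0.0748] ymed -0.0052 xrange -0.0844 0.0767 zmax 0.198
top saucer 24 x,z [-0.0009  0.0951] 0.0006 free R [-0.0018  0.0978  0.06  ] ymed -0.004 xrange -0.0634 0.0546 zmax 0.1589
side plate 41 x,z [-0.0023  0.1087] 0.0022 free R [-0.0013  0.1142  0.0804] ymed -0.0054 xrange -0.0841 0.0827 zmax 0.1961
side saucer 40 x,z [-0.0031  0.0925] 0.0035 free R [-0.0013  0.1013  0.0554] ymed -0.004 xrange -0.0594 0.0592 zmax 0.1599
top plate 39 x,z [-0.0022  0.1117] 0.0052 free R [-0.0047  0.1232  0.0752] ymed -0.0051 xrange -0.0845 0.0726 zmax 0.1995
top plate 38 x,z [-0.0023  0.1112] 0.0052 free R [-0.0052  0.1232  0.0747] ymed -0.0051 xrange -0.0849 0.0732 zmax 0.1996Traceback (most recent call last):
  File "chk.py", line 20, in <module>
    s=least_squares(lambda q:np.hypot(E[:,0]-q[0],E[:,2]-q[1])-R0,[0,zc],loss="soft_l1",f_scale=.001)
    return func(*args, **kwargs)
    vector_fun = VectorFunction(
        fun_wrapped,
    ...<6 lines>...
        workers=workers
    )
    self._update_fun()
    ~~~~~~~~~~~~~~~~^^
    self.f
[... 265 characters left out ...]
k.py", line 20, in <lambda>
    s=least_squares(lambda q:np.hypot(E[:,0]-q[0],E[:,2]-q[1])-R0,[0,zc],loss="soft_l1",f_scale=.001)
                                      ~^^^^^
IndexError: too many indices for array: array is 1-dimensional, but 2 were indexed
Traceback (most recent call last):
  File "chk.py", line 20, in <module>
    s=least_squares(lambda q:np.hypot(E[:,0]-q[0],E[:,2]-q[1])-R0,[0,zc],loss="soft_l1",f_scale=.001)
  File "chk.py", line 20, in <lambda>
    s=least_squares(lambda q:np.hypot(E[:,0]-q[0],E[:,2]-q[1])-R0,[0,zc],loss="soft_l1",f_scale=.001)
                                      ~^^^^^
IndexError: too many indices for array: array is 1-dimensional, but 2 were indexed
```

```bash
python3 -c "
from station import finish_job,sense
print(sense()['contact_force']); print(finish_job())"
```

```text
[ 0.73682143 -0.79198991  0.67355646]
the job is handed in; nothing more can be done
None
```

Both dishes are in the plate rack and the job is handed in. The side plate stands in the outer gap of the wide bay, and the saucer stands in the outer gap of the narrow bay. I lowered each in 1–2 mm steps until the wrist force showed the rails carrying it, then let go.

What the last checks showed, with the tool about 0.37 m from the rack and nothing touching it:

| | Lean | Centre along x from bay middle | Centre height measured | Height expected |
|---|---|---|---|---|
| Side plate | under 1° | −4 to −2 mm | 109–112 mm | 111 mm |
| Saucer | about 1–2° | −3 to −1 mm | 93–95 mm | 95 mm |

- **Fit quality:** the outline fits were loose for both dishes in most views, with residuals up to 6 mm. The two cameras also disagreed by 2–3 mm. A separate plane fit put the saucer centre at 98.5 mm, and its top edge read 1–2 mm high. I took these differences as fit and calibration error, not as a dish sitting off a rail.
- **Forces:** the largest reading I saw was about 12 N, as the saucer touched down. It brushed a peg lightly, at about 3 N, on the way in.
- **Time:** 27.5 s of the 72 s allowed.
- **Other items:** in the final top view the colander, pie dish, salt pig and yellow saucer look unmoved. The arm hides most of the blue plate there, so I could not fully check it.

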